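# Put the batik stamps away in reverse order

### The arm

A 6-joint arm with a two-finger parallel gripper is mounted at the origin on the work surface. World frame = base frame: x ahead of the robot, y to its left, z up, the work surface at z = 0. Lengths are in m, angles in rad, forces in N, time in s.
With the tool pointing down it reaches from about 0.35 to 0.975 m from the base axis. Payload 4.9 kg.
Tool frame: the origin (TCP) lies at the very end of the fingers, on their centre line; the grasp point (between the pads) lies 19 mm behind it; z points along the fingers, x is the direction in which the jaws open and shut, and the axes are right-handed (so a half turn about z gives the same grasp; the last joint's range is limited). The gripper opens to 85 mm and grips with 20 to 120 N. Pads are 22 mm wide; open, the fingers measure 114 mm over their backs; the gripper's body (76 mm by 85 mm) begins 54 mm behind the grasp point. The pads swing forward as they close: fully open they stand 13 mm farther back than shut.
Start: joints at [-1.22, 0.053, 1.613, -0, 1.476, -0.119], TCP at [0.283, -0.557, 0.231] pointing down, gripper open.
Joint ranges: [-3.01, 3.01], [-1.01, 2.22], [0.06, 2.58], [-1.02, 4.17], [0.09, 2.62], [-3.14, 3.14]. Speed limits (rad/s): [2.57, 2.57, 3.14, 3.14, 3.14, 3.14].

### API

Orientations are given as a unit quaternion [w, x, y, z].
In Python, from plant import * gives the robot as it stands.
- The arm moves only by the shell command python3 -m inch 'ROWS'. ROWS is text: rows parted by semicolons, each of 7 numbers parted by spaces: the shift along the tool's x, y, z in m, then the turn, a rotation vector about the tool's x, y, z in rad, then the closure, from 0 (fully open) to 1 (shut). A call has 1 to 10 rows; each row shifts and turns the commanded pose from where the row before left it, along the tool's axes as they then stand; what a row does not reach is not made up. A row lasts 1/12 s, in which the tool goes at most 41.7 mm and 7.16 degrees, less where a joint would pass 70% of its speed; a pose out of reach is approached as far as the arm can. A call with a gripper value outside its range is refused whole. The fingers move at their own pace and stop on an object; the grip force is fixed at half the most. Time passes only in rows, so rows that do not move let the fingers close. It gives the time, the measured TCP pose, the force and the opening at its end, in the units of the state.
- state(): the state, without advancing time (a new reading comes with each control period).
- grab_frame(name): name is "scene" or "top" or "wrist"; returns the picture (400x640x3 uint8, blue, green, red); there is no depth.
- camera_info(name): a dict with "vertical_fov" (degrees; the focal length in pixels is half the picture's height over the tangent of half this angle, whatever the lens; pixels are square), "cx", "cy" (the principal point, pixels), "origin" and "rotation" of the camera in the world. Camera axes: x right, y down, z forward; pixel columns grow to the right and rows downward; lengths in m; the calibration is good to about 2 mm. A picture is of the moment at which its call begins: read the wrist's pose just before it. camera_info takes no time and is no camera call; for the wrist camera it gives the pose at the moment of the call.
- job_done(): hands the job in, once; it reports no verdict.
The state is a dict: "time": time; "joint_pos": joint angles; "joint_vel": joint speeds; "joint_efforts": joint torques, N m; "tool_pos": TCP position; "tool_rot": TCP orientation; "contact_force": force on the tool from outside, world axes, zero at the start; "ft_torque": the same for the moment, N m; "gripper_width": opening from 0.0 (shut) to 1.0 (fully open).
Only numpy, scipy, OpenCV 4.12 (cv2) and the standard library are available. Lean on these libraries where they do the work, as an engineer would, in place of code of your own. Each camera call takes 0.05 s, during which the arm holds its last target.

### The job

The four copper batik stamps stand in a row on the drip dishes of the dark steel stand, in the order they were printed. Put them away in the wooden rack, one in the middle of each bay, upright on its floor, in the reverse order: seen from the robot, the stamp that stands leftmost on the stand goes into the rightmost bay, the second from the left into the second bay from the right, and so on. Lower each one gently into its bay, without dropping it or tipping any over.

Things in the scene. Friction and masses are not known exactly. Their poses are not given: they have to be found in the camera images.
- stamp_round: Loose batik stamp, 0.25-0.5 kg. Copper block 24 mm high, from above: round disc, 56 mm across. Two steel posts carry a dark wooden grip bar: 18 mm wide along the stamp's x, 50 mm long along its y, 20 mm high, its middle 66 mm above the underside. Grip it from above across the 18 mm. Starts within 0.15 rad of the stand's yaw. Origin: centre of the underside, z up.
- stamp_square: Loose batik stamp, 0.25-0.5 kg. Copper block 24 mm high, from above: square, 52 x 52 mm. Two steel posts carry a dark wooden grip bar: 18 mm wide along the stamp's x, 50 mm long along its y, 20 mm high, its middle 66 mm above the underside. Grip it from above across the 18 mm. Starts within 0.15 rad of the stand's yaw. Origin: centre of the underside, z up.
- stamp_oblong: Loose batik stamp, 0.25-0.5 kg. Copper block 24 mm high, from above: long rectangle, 34 mm along x and 56 mm along y. Two steel posts carry a dark wooden grip bar: 18 mm wide along the stamp's x, 50 mm long along its y, 20 mm high, its middle 66 mm above the underside. Grip it from above across the 18 mm. Starts within 0.15 rad of the stand's yaw. Origin: centre of the underside, z up.
- stamp_cross: Loose batik stamp, 0.25-0.5 kg. Copper block 24 mm high, from above: plus-shaped cross, 56 mm across, arms 20 mm wide. Two steel posts carry a dark wooden grip bar: 18 mm wide along the stamp's x, 50 mm long along its y, 20 mm high, its middle 66 mm above the underside. Grip it from above across the 18 mm. Starts within 0.15 rad of the stand's yaw. Origin: centre of the underside, z up.
- dish_round: Flat aluminium drip dish, 72 mm across, 4 mm thick, fixed on the drip stand; the round stamp starts on it, roughly centred. All four dishes are alike. Origin: centre of its underside, 40 mm above the table.
- dish_square: Flat aluminium drip dish, 72 mm across, 4 mm thick, fixed on the drip stand; the square stamp starts on it, roughly centred. All four dishes are alike. Origin: centre of its underside, 40 mm above the table.
- dish_oblong: Flat aluminium drip dish, 72 mm across, 4 mm thick, fixed on the drip stand; the oblong stamp starts on it, roughly centred. All four dishes are alike. Origin: centre of its underside, 40 mm above the table.
- dish_cross: Flat aluminium drip dish, 72 mm across, 4 mm thick, fixed on the drip stand; the cross stamp starts on it, roughly centred. All four dishes are alike. Origin: centre of its underside, 40 mm above the table.
- drip_stand: Dark steel stand, fixed, 80 mm (x) by 396 mm (y), deck top 40 mm above the table; the dishes stand in a row, centres at y = +114, +38, -38, -114 mm (left to right seen from the robot). A white jar on its left end (y = +192 mm) is not part of the job. Origin: on the table, in the middle of the row; x away from the robot, y to its left, turned up to 0.18 rad. Either rack may be nearer.
- storage_rack: Wooden rack, fixed, 80 mm (x) by 396 mm (y), floor 12 mm above the table. Five partitions, 20 mm high above the floor, 6 mm thick, make four bays 70 mm wide, centres at x = 0, y = +114, +38, -38, -114 mm (left to right). The end ledge at the right with a steel tin (y = -192 mm) is no bay. Origin: on the table, in the middle of the bays; x away from the robot, y to its left, turned up to 0.18 rad.
There are look-alikes about, which are no part of the job. What is shaped like the stamp_cross but blue or pink is not meant.

How it is judged:
At the end, for the whole second after the job is handed in: Each stamp stands at rest in the bay that mirrors its starting place (first from the left on the stand: first from the right in the rack), its centre within 14 mm along the rack and 18 mm across it of the bay's centre, its underside within 4 mm of the rack floor, upright within 0.1 rad (((y of dish_round in the frame of drip_stand between 0.094 and 0.134 m and y of stamp_round in the frame of storage_rack between -0.128 and -0.1 m) or (y of dish_round in the frame of drip_stand between 0.018 and 0.058 m and y of stamp_round in the frame of storage_rack between -0.052 and -0.024 m) or (y of dish_round in the frame of drip_stand between -0.058 and -0.018 m and y of stamp_round in the frame of storage_rack between 0.024 and 0.052 m) or (y of dish_round in the frame of drip_stand between -0.134 and -0.094 m and y of stamp_round in the frame of storage_rack between 0.1 and 0.128 m)) and x of stamp_round in the frame of storage_rack between -0.018 and 0.018 m and z of stamp_round in the frame of storage_rack between 0.008 and 0.016 m and angle between each of stamp_round, stamp_square, stamp_oblong, stamp_cross's own z axis and vertical below 0.1 rad and linear speed of each of stamp_round, stamp_square, stamp_oblong, stamp_cross below 0.02 m/s and angular speed of each of stamp_round, stamp_square, stamp_oblong, stamp_cross below 0.1 rad/s and ((y of dish_square in the frame of drip_stand between 0.094 and 0.134 m and y of stamp_square in the frame of storage_rack between -0.128 and -0.1 m) or (y of dish_square in the frame of drip_stand between 0.018 and 0.058 m and y of stamp_square in the frame of storage_rack between -0.052 and -0.024 m) or (y of dish_square in the frame of drip_stand between -0.058 and -0.018 m and y of stamp_square in the frame of storage_rack between 0.024 and 0.052 m) or (y of dish_square in the frame of drip_stand between -0.134 and -0.094 m and y of stamp_square in the frame of storage_rack between 0.1 and 0.128 m)) and x of stamp_square in the frame of storage_rack between -0.018 and 0.018 m and z of stamp_square in the frame of storage_rack between 0.008 and 0.016 m and ((y of dish_oblong in the frame of drip_stand between 0.094 and 0.134 m and y of stamp_oblong in the frame of storage_rack between -0.128 and -0.1 m) or (y of dish_oblong in the frame of drip_stand between 0.018 and 0.058 m and y of stamp_oblong in the frame of storage_rack between -0.052 and -0.024 m) or (y of dish_oblong in the frame of drip_stand between -0.058 and -0.018 m and y of stamp_oblong in the frame of storage_rack between 0.024 and 0.052 m) or (y of dish_oblong in the frame of drip_stand between -0.134 and -0.094 m and y of stamp_oblong in the frame of storage_rack between 0.1 and 0.128 m)) and x of stamp_oblong in the frame of storage_rack between -0.018 and 0.018 m and z of stamp_oblong in the frame of storage_rack between 0.008 and 0.016 m and ((y of dish_cross in the frame of drip_stand between 0.094 and 0.134 m and y of stamp_cross in the frame of storage_rack between -0.128 and -0.1 m) or (y of dish_cross in the frame of drip_stand between 0.018 and 0.058 m and y of stamp_cross in the frame of storage_rack between -0.052 and -0.024 m) or (y of dish_cross in the frame of drip_stand between -0.058 and -0.018 m and y of stamp_cross in the frame of storage_rack between 0.024 and 0.052 m) or (y of dish_cross in the frame of drip_stand between -0.134 and -0.094 m and y of stamp_cross in the frame of storage_rack between 0.1 and 0.128 m)) and x of stamp_cross in the frame of storage_rack between -0.018 and 0.018 m and z of stamp_cross in the frame of storage_rack between 0.008 and 0.016 m); the robot touches nothing.
It fails at once if a stamp is dropped: it moves at over 0.55 m/s within 30 mm of the storage rack's floor ((x of stamp_round in the frame of storage_rack between -0.045 and 0.045 m and y of stamp_round in the frame of storage_rack between -0.16 and 0.16 m and z of stamp_round in the frame of storage_rack below 0.04 m and linear speed of stamp_round above 0.55 m/s) or (x of stamp_square in the frame of storage_rack between -0.045 and 0.045 m and y of stamp_square in the frame of storage_rack between -0.16 and 0.16 m and z of stamp_square in the frame of storage_rack below 0.04 m and linear speed of stamp_square above 0.55 m/s) or (x of stamp_oblong in the frame of storage_rack between -0.045 and 0.045 m and y of stamp_oblong in the frame of storage_rack between -0.16 and 0.16 m and z of stamp_oblong in the frame of storage_rack below 0.04 m and linear speed of stamp_oblong above 0.55 m/s) or (x of stamp_cross in the frame of storage_rack between -0.045 and 0.045 m and y of stamp_cross in the frame of storage_rack between -0.16 and 0.16 m and z of stamp_cross in the frame of storage_rack below 0.04 m and linear speed of stamp_cross above 0.55 m/s)).
It fails at once if a stamp is tipped over (angle between any of stamp_round, stamp_square, stamp_oblong, stamp_cross's own z axis and vertical above 0.8 rad).
It also fails if it takes over 91 s, if anything falls off the work surface, if the arm or the gripper's body presses on something with over 40 N, if the wrist force passes 120 N, or if a joint passes its speed limit or range.

## Working session

There is one attempt and no reset: what is moved stays moved. The work goes in short steps, Python scripts to look and compute and a shell command to move; the robot and the scene stay as the last step left them, time stands still between calls to the robot, and variables do not carry over. Pictures are saved under pics/ and viewed, and the job is handed in when it is done.

```bash
ls; mkdir -p pics; python3 - <<'E'
from plant import *
import cv2
print(state())
for n in ["scene","top","wrist"]:
    print(n,camera_info(n)); cv2.imwrite(f"pics/{n}0.png",grab_frame(n))
E
```

```text
pics
{'time': 0.0, 'joint_pos': array([-1.21997816e+00,  5.33559822e-02,  1.61427784e+00, -8.98546781e-06,
        1.47598420e+00, -1.18968188e-01]), 'joint_vel': array([ 0.00054889, -0.00078404,  0.00096397,  0.0006236 ,  0.00026482,
       -0.00037146]), 'joint_efforts': array([ 2.41162852e-03, -3.93680227e+01, -3.70175314e+01,  1.39401923e-04,
        6.96379910e-03, -1.50397817e-06]), 'tool_pos': array([ 0.28273891, -0.55670378,  0.23007321]), 'tool_rot': array([-6.24935184e-04,  8.52260251e-01, -5.23117042e-01, -7.96867199e-04]), 'contact_force': array([ 0.37426969, -0.11842892, -0.03721594]), 'ft_torque': array([ 0.03720429, -0.0367447 , -0.00025588]), 'gripper_width': 1.0020202221832912}
scene {'vertical_fov': 47.76165523687398, 'cx': 320.69813182906756, 'cy': 199.69958398577884, 'origin': array([ 1.21090267, -0.05043503,  0.54286821]), 'rotation': array([-0.34062627,  0.69316254,  0.5765195 , -0.26669216])}
top {'vertical_fov': 52.57386163333966, 'cx': 314.03292545693273, 'cy': 198.47401101902378, 'origin': array([0.52933066, 0.08739023, 0.90865439]), 'rotation': array([-0.01764387,  0.71064474, -0.702281  ,  0.03839445])}
wrist {'vertical_fov': 68.8313384840803, 'cx': 321.7837997152329, 'cy': 201.34553781549695, 'origin': array([ 0.3484743 , -0.52315725,  0.37356629]), 'rotation': array([ 0.12540287,  0.84269248, -0.51779358, -0.07767438])}
```

View pics/top0.png

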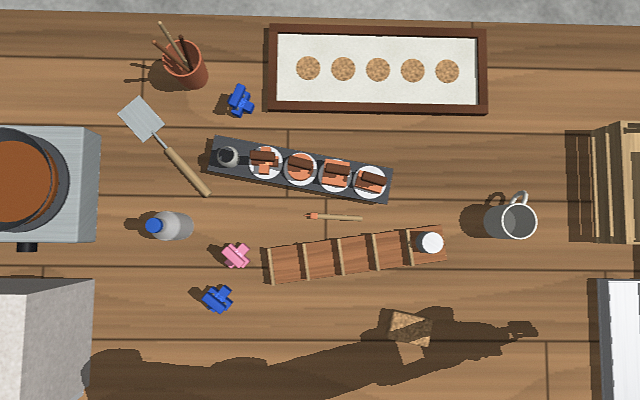

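View pics/scene0.png

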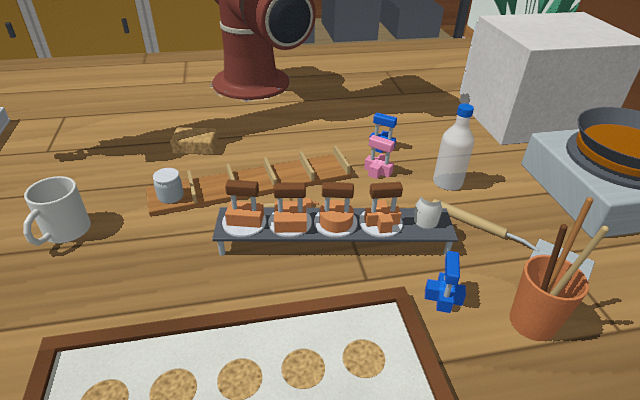

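View pics/wrist0.png

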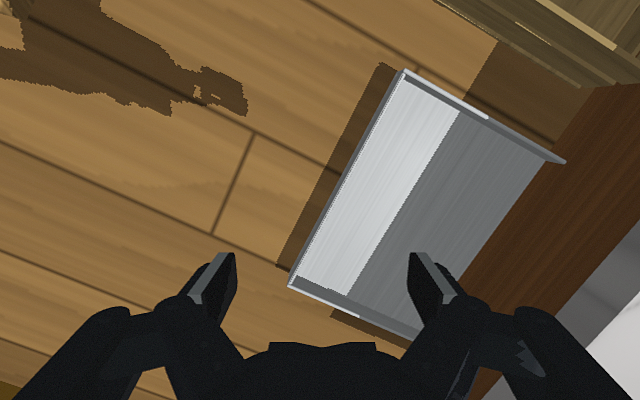

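```bash
cat > h.py <<'E'
import numpy as np, cv2
from scipy.spatial.transform import Rotation as R
def cam(ci):
    q=ci["rotation"]; Rm=R.from_quat([q[1],q[2],q[3],q[0]]).as_matrix()
    f=200/np.tan(np.radians(ci["vertical_fov"]/2)); return f,ci["cx"],ci["cy"],np.array(ci["origin"]),Rm
def ray(ci,p):
    f,cx,cy,o,Rm=cam(ci); p=np.atleast_2d(p).astype(float)
    d=np.c_[(p[:,0]-cx)/f,(p[:,1]-cy)/f,np.ones(len(p))]@Rm.T
    return o,d/np.linalg.norm(d,axis=1)[:,None]
def plane(ci,p,z):
    o,d=ray(ci,p); return o+d*((z-o[2])/d[:,2])[:,None]
def proj(ci,X):
    f,cx,cy,o,Rm=cam(ci); c=(np.atleast_2d(X)-o)@Rm; return c[:,:2]/c[:,2:]*f+[cx,cy]
def tri(c1,p1,c2,p2):
    out=[]
    for a,b in zip(np.atleast_2d(p1),np.atleast_2d(p2)):
        o1,d1=ray(c1,a);o2,d2=ray(c2,b);A=np.c_[d1[0],-d2[0]]
        s=np.linalg.lstsq(A,o2-o1,rcond=None)[0]
        x1=o1+s[0]*d1[0];x2=o2+s[1]*d2[0]; out.append([*((x1+x2)/2),np.linalg.norm(x1-x2)])
    return np.array(out)
E
python3 - <<'E'
import cv2
t=cv2.imread("pics/top0.png");s=cv2.imread("pics/scene0.png")
cv2.imwrite("pics/tc.png",cv2.resize(t[130:290,200:460],None,fx=3,fy=3,interpolation=cv2.INTER_CUBIC))
cv2.imwrite("pics/sc.png",cv2.resize(s[130:270,140:470],None,fx=2.4,fy=2.4,interpolation=cv2.INTER_CUBIC))
E
```

```text
(no output)
```

View pics/tc.png

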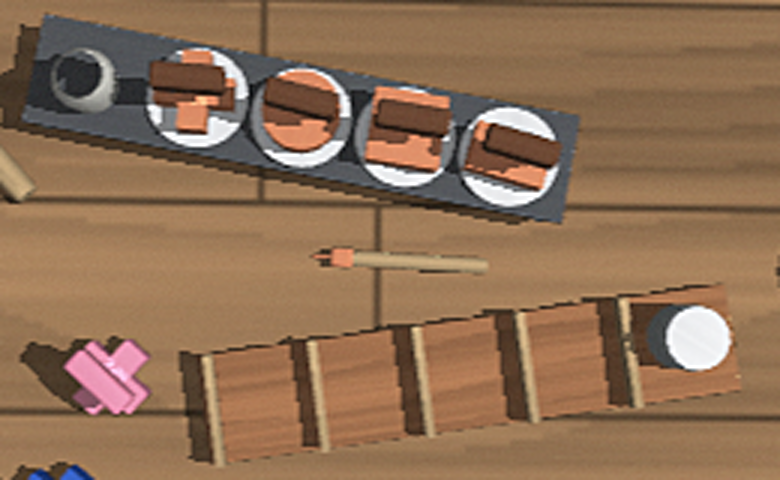

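View pics/sc.png

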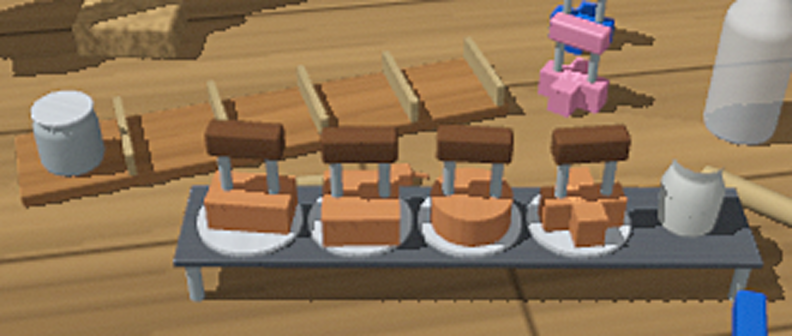

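```bash
python3 - <<'E'
from plant import *
from h import *
ct,cs=camera_info("top"),camera_info("scene")
t=cv2.imread("pics/top0.png");s=cv2.imread("pics/scene0.png")
for nm,im,ps in (("t",t,[(265,157),(300,163),(337,169),(374,178)]),("s",s,[(386,190),(337,190),(290,190),(242,187)])):
    for p in ps: print(nm,p,im[p[1],p[0]])
def bars(im,roi):
    x0,y0,x1,y1=roi
    hsv=cv2.cvtColor(im,cv2.COLOR_BGR2HSV); b=im.astype(int)
    m=((hsv[...,0]<14)|(hsv[...,0]>175))&(hsv[...,1]>90)&(b[...,2]<125)&(b[...,2]>45)
    M=np.zeros(m.shape,np.uint8);M[y0:y1,x0:x1]=m[y0:y1,x0:x1]*255
    M=cv2.morphologyEx(M,cv2.MORPH_OPEN,np.ones((3,3)))
    cs_,_=cv2.findContours(M,cv2.RETR_EXTERNAL,cv2.CHAIN_APPROX_NONE)
    cs_=[c for c in cs_ if cv2.contourArea(c)>100]
    return sorted(cs_,key=lambda c:c[:,0,0].mean())
bt=bars(t,(240,140,395,200)); bs=bars(s,(215,175,410,212))[::-1]
for b in bt+bs: print(cv2.minAreaRect(b),cv2.contourArea(b))
ctr=lambda L:[cv2.minAreaRect(b)[0] for b in L]
if len(bt)==len(bs):print(tri(ct,ctr(bt),cs,ctr(bs)))
# top edge corners of bars in top image: plane z=.12
for b in bt:
    box=cv2.boxPoints(cv2.minAreaRect(b)); print(plane(ct,box,.12)[:,:2].round(4).tolist())
E
```

```text
t (265, 157) [ 50  70 106]
t (300, 163) [ 49  69 105]
t (337, 169) [ 55  74 111]
t (374, 178) [ 50  69 107]
s (386, 190) [25 46 70]
s (337, 190) [35 53 83]
s (290, 190) [31 45 70]
s (242, 187) [ 48  73 109]
((264.4488830566406, 155.89051818847656), (30.500566482543945, 13.157108306884766), 19.98310661315918) 206.5
((300.558837890625, 162.26470947265625), (25.46623992919922, 8.48874568939209), 14.03624439239502) 182.5
((335.9189147949219, 170.98648071289062), (25.153045654296875, 14.138313293457031), 9.462322235107422) 211.5
((373.7059020996094, 179.6764678955078), (24.496097564697266, 12.126781463623047), 14.03624439239502) 178.5
((285.5, 193.0), (8.0, 23.0), 90.0) 119.0
[[0.6723, 0.1952], [0.697, 0.187], [0.6772, 0.1304], [0.6525, 0.1388]]
[[0.6608, 0.1181], [0.6772, 0.1143], [0.6657, 0.0655], [0.6493, 0.0694]]
[[0.6369, 0.0487], [0.6646, 0.0443], [0.6571, -0.0047], [0.6294, -0.0002]]
[[0.6247, -0.0263], [0.6481, -0.0321], [0.637, -0.0792], [0.6136, -0.0733]]
```

```bash
python3 -m inch '-.012 -.015 -.03 0 0 0 0;-.023 -.031 -.012 0 0 0 0;-.023 -.031 -.012 0 0 0 0;-.023 -.031 -.012 0 0 0 0;-.023 -.031 -.012 0 0 0 0;-.023 -.031 -.012 0 0 0 0;-.023 -.031 -.01 0 0 0 0;-.023 -.031 -.01 0 0 0 0;-.023 -.031 -.01 0 0 0 0;-.023 -.031 0 0 0 0 0'; python3 -m inch '-.023 -.031 0 0 0 0 0;-.023 -.031 0 0 0 0 0;-.023 -.031 0 0 0 0 0;-.023 -.031 0 0 0 0 0;-.023 -.031 0 0 0 0 0;-.023 -.031 0 0 0 0 0;0 0 0 0 0 -.12 0;0 0 0 0 0 -.12 0;0 0 0 0 0 -.12 0;0 0 0 0 0 -.12 0';python3 -m inch '0 0 0 0 0 -.12 0;0 0 0 0 0 -.12 0;0 0 0 0 0 -.12 0;0 0 0 0 0 -.06 0;0 0 0 0 0 0 0;0 0 0 0 0 0 0'
python3 - <<'E'
from plant import *
import cv2
print(state()["joint_pos"])
ci=camera_info("wrist");print(ci); cv2.imwrite("pics/w1.png",grab_frame("wrist"))
E
```

```text
time: 0.98
tool_pos: [0.4469, -0.2275, 0.3538]
tool_rot: [0.0, 0.852, -0.523, 0.002]
contact_force: [1.1, 0.4, 1.2]
gripper_width: 0.997
time: 1.82
tool_pos: [0.5492, -0.0211, 0.3507]
tool_rot: [0.0, 0.953, -0.302, -0.0]
contact_force: [-0.2, 0.3, 0.6]
gripper_width: 0.998
time: 2.32
tool_pos: [0.5492, -0.0216, 0.351]
tool_rot: [-0.0, 0.995, -0.101, -0.0]
contact_force: [0.4, 0.0, 1.6]
gripper_width: 1.001
[-1.74756571e-01 -1.69663805e-01  1.62990627e+00 -9.72523030e-06
  1.68195661e+00  2.79493137e-02]
{'vertical_fov': 68.8313384840803, 'cx': 321.7837997152329, 'cy': 201.34553781549695, 'origin': array([0.56357315, 0.05137871, 0.49432833]), 'rotation': array([ 0.1470796 ,  0.98387871, -0.10058907, -0.01523533])}
```

View pics/w1.png

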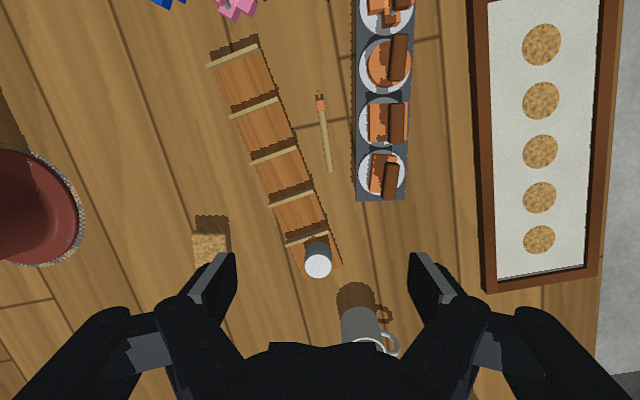

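```bash
python3 -m inch '0 -.02 0 0 0 0 0;0 -.04 0 0 0 0 0;0 -.04 0 0 0 0 0;0 -.03 0 0 0 0 0;0 -.02 0 0 0 0 0;0 0 0 0 0 0 0;0 0 0 0 0 0 0;0 0 0 0 0 0 0'
python3 - <<'E'
from plant import *
import cv2,pickle,numpy as np
from h import *
ci=camera_info("wrist");im=grab_frame("wrist");print(ci["origin"]); cv2.imwrite("pics/w2.png",im)
c1=dict(vertical_fov=68.8313384840803,cx=321.7837997152329,cy=201.34553781549695,origin=np.array([0.56357315, 0.05137871, 0.49432833]),rotation=np.array([ 0.1470796 ,  0.98387871, -0.10058907, -0.01523533]))
pickle.dump({"w1":c1,"w2":ci,"top":camera_info("top"),"scene":camera_info("scene")},open("cal.pkl","wb"))
w1=cv2.imread("pics/w1.png")
cv2.imwrite("pics/w1c.png",cv2.resize(w1[0:210,200:420],None,fx=2.8,fy=2.8,interpolation=cv2.INTER_CUBIC))
cv2.imwrite("pics/w2c.png",cv2.resize(im[0:300,200:420],None,fx=2,fy=2,interpolation=cv2.INTER_CUBIC))
E
```

```text
time: 3.03
tool_pos: [0.5792, 0.1249, 0.3511]
tool_rot: [0.0, 0.995, -0.101, -0.0]
contact_force: [0.2, 0.7, 0.0]
gripper_width: 1.001
[0.59346625 0.19796347 0.49449508]
```

View pics/w2.png

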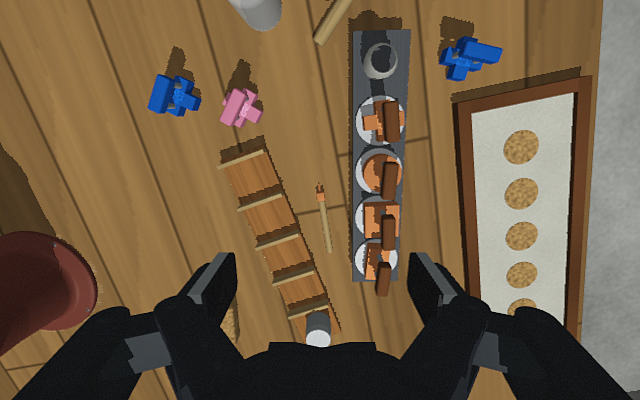

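View pics/w1c.png

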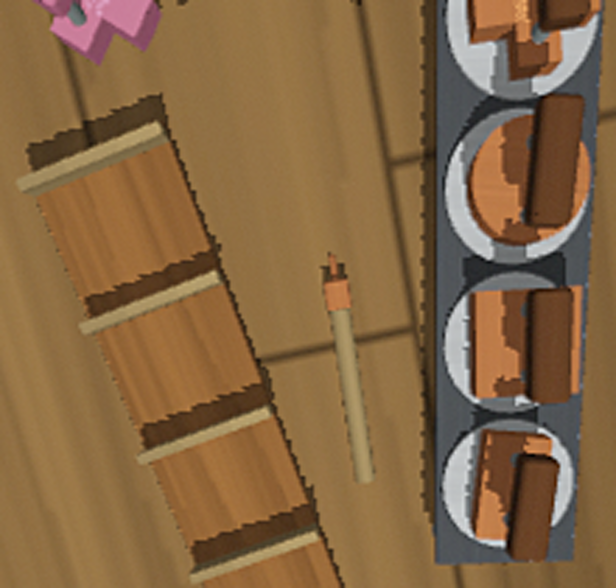

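```bash
python3 - <<'E'
import cv2
im=cv2.imread("pics/w1.png")
c=lambda x,y:(round(200+x/2.8),round(y/2.8))
for n,p in (("bar",(560,160)),("bar",(548,340)),("bar",(535,510)),("barshade",(555,560)),("shad",(515,160)),("shad",(510,330)),("shad",(510,470)),("cop",(490,200)),("cop",(480,340))):
    x,y=c(*p);h=cv2.cvtColor(im[y:y+1,x:x+1],cv2.COLOR_BGR2HSV)[0,0];print(n,im[y,x],h)
E
```

```text
bar [ 39  67 104] [ 13 159 104]
bar [ 36  64 103] [ 13 166 103]
bar [ 43  71 112] [ 12 157 112]
barshade [ 90  99 102] [ 23  30 102]
shad [ 39  70 113] [ 13 167 113]
shad [ 41  65 110] [ 10 160 110]
shad [ 41  68 111] [ 12 161 111]
cop [ 74 123 189] [ 13 155 189]
cop [ 74 125 190] [ 13 156 190]
```

```bash
python3 - <<'E'
import cv2
a=cv2.imread("pics/w1.png");b=cv2.imread("pics/w2.png")
f=lambda im,y0,y1:cv2.resize(im[y0:y1,345:425],None,fx=4.5,fy=4.5,interpolation=cv2.INTER_CUBIC)
import numpy as np
def grid(c,y0):
    for k in range(0,200,10):
        y=int(k*4.5)
        if y<c.shape[0]: cv2.line(c,(0,y),(6,y),(0,255,0),1); cv2.putText(c,str(y0+k),(8,y+4),0,.35,(0,255,0),1)
    for k in range(0,80,10): cv2.line(c,(int(k*4.5),0),(int(k*4.5),8),(0,255,0),1); cv2.putText(c,str(345+k),(int(k*4.5),18),0,.35,(0,255,0),1)
    return c
cv2.imwrite("pics/c12.png",np.hstack([grid(f(a,80,210),80),grid(f(b,170,300),170)]))
cv2.imwrite("pics/c34.png",np.hstack([grid(f(a,0,130),0),grid(f(b,80,210),80)]))
E
```

```text
(no output)
```

View pics/c12.png

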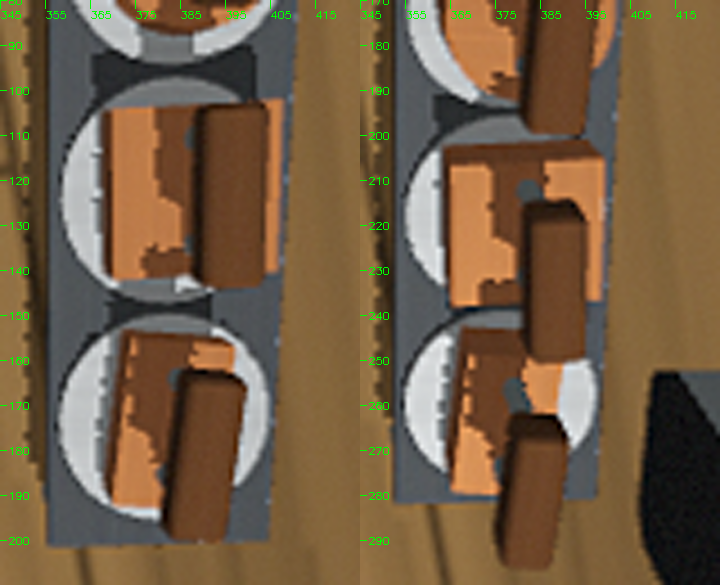

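View pics/c34.png

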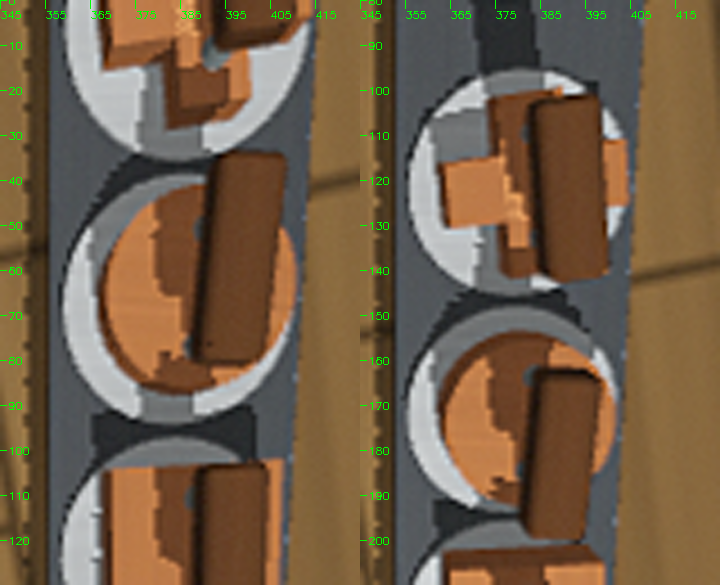

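```bash
cat > m1.py <<'E'
from h import *
import pickle
C=pickle.load(open("cal.pkl","rb"))
w1=lambda L,y0:np.array([[345+x/4.5,y0+y/4.5] for x,y in L]); w2=lambda L,y0:np.array([[345+(x-360)/4.5,y0+y/4.5] for x,y in L])
S1=dict(sq=w1([(205,103),(265,103),(263,285),(202,280)],80),ob=w1([(187,376),(245,383),(222,540),(172,530)],80),ro=w1([(218,153),(285,157),(262,362),(202,360)],0))
S2=dict(sq=w2([(533,217),(585,217),(583,358),(530,358)],170),ob=w2([(515,437),(567,437),(550,568),(503,565)],170),ro=w2([(538,378),(600,380),(583,541),(530,533)],80),cr=w2([(540,100),(600,97),(608,275),(545,280)],80))
for k in S2:
    if k in S1: print(k,tri(C["w1"],S1[k].mean(0),C["w2"],S2[k].mean(0)).round(4))
    for nm,S in(("w1",S1),("w2",S2)):
        if k not in S: continue
        P=plane(C[nm],S[k],.12)[:,:2]
        d=(P[0]+P[1]-P[2]-P[3])/2; print("  ",nm,P.mean(0).round(4),"len",np.linalg.norm(d).round(4),"wid",np.linalg.norm((P[1]+P[2]-P[0]-P[3])/2).round(4),"yaw",np.arctan2(-d[0],d[1]).round(3))
E
python3 m1.py
```

```text
sq [[6.523e-01 2.000e-02 1.190e-01 1.000e-04]]
   w1 [0.652  0.0196] len 0.0479 wid 0.0167 yaw -0.143
   w2 [0.6521 0.02  ] len 0.0472 wid 0.0162 yaw -0.152
ob [[ 6.343e-01 -5.210e-02  1.214e-01  2.000e-04]]
   w1 [ 0.6345 -0.0529] len 0.0466 wid 0.0161 yaw -0.254
   w2 [ 0.6342 -0.0534] len 0.0482 wid 0.0162 yaw -0.239
ro [[0.6641 0.0932 0.1178 0.    ]]
   w1 [0.6634 0.0925] len 0.0485 wid 0.0165 yaw -0.231
   w2 [0.6636 0.0934] len 0.0473 wid 0.017 yaw -0.211
   w2 [0.6767 0.1684] len 0.0478 wid 0.0169 yaw -0.095
```

```bash
python3 - <<'E'
import cv2,numpy as np
a=cv2.imread("pics/w1.png");b=cv2.imread("pics/w2.png");t=cv2.imread("pics/top0.png")
def crop(im,x0,x1,y0,y1,s):
    c=cv2.resize(im[y0:y1,x0:x1],None,fx=s,fy=s,interpolation=cv2.INTER_CUBIC)
    for k in range(0,y1-y0,10): cv2.line(c,(0,k*s),(6,k*s),(0,255,0),1); cv2.putText(c,str(y0+k),(8,k*s+4),0,.35,(0,255,0),1)
    for k in range(0,x1-x0,10): cv2.line(c,(k*s,0),(k*s,8),(0,255,0),1); cv2.putText(c,str(x0+k),(k*s,18),0,.35,(0,255,0),1)
    return c
A=crop(a,200,350,30,280,3) ; B=crop(b,210,360,130,345,3)
h=min(600,max(A.shape[0],B.shape[0]))
cv2.imwrite("pics/ra1.png",crop(a,200,345,30,150,5));cv2.imwrite("pics/ra2.png",crop(a,220,365,140,260,5))
cv2.imwrite("pics/rb1.png",crop(b,210,355,130,250,5));cv2.imwrite("pics/rb2.png",crop(b,240,385,215,335,5))
E
```

```text
(no output)
```

View pics/ra1.png

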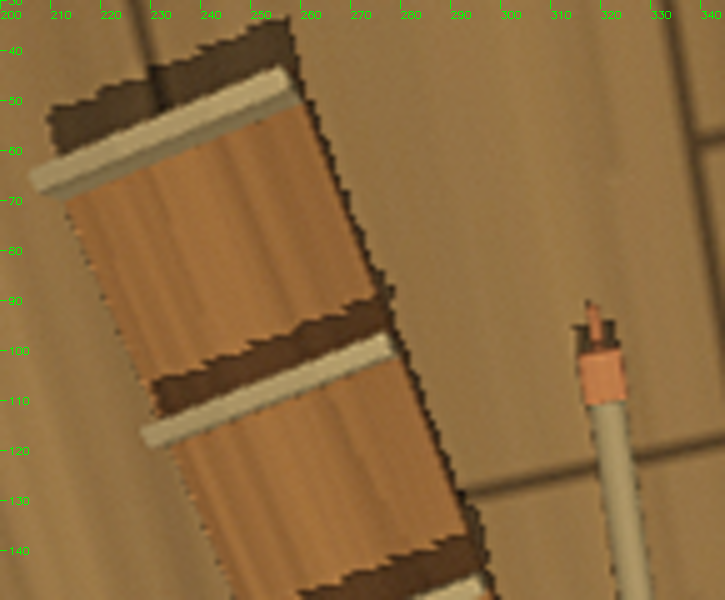

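View pics/ra2.png

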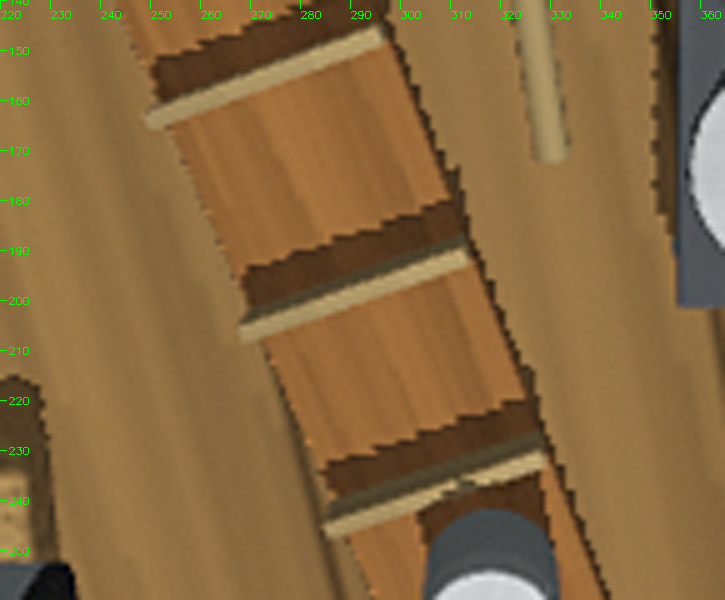

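View pics/rb1.png

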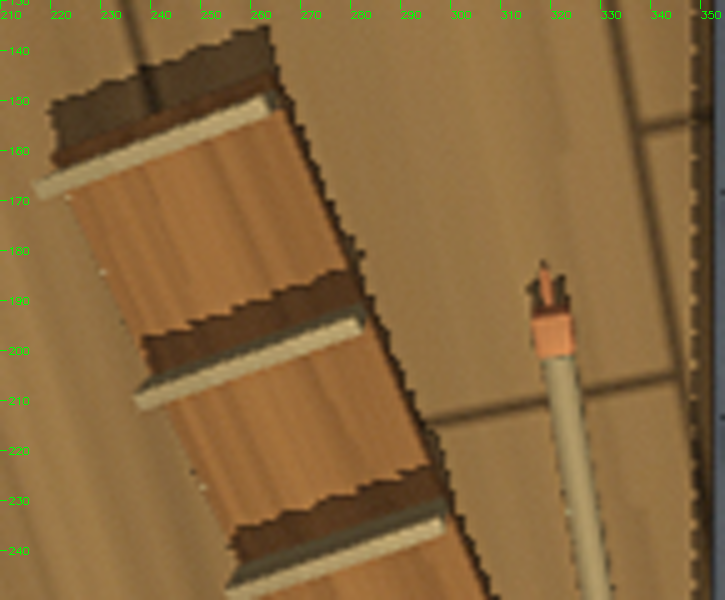

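View pics/rb2.png

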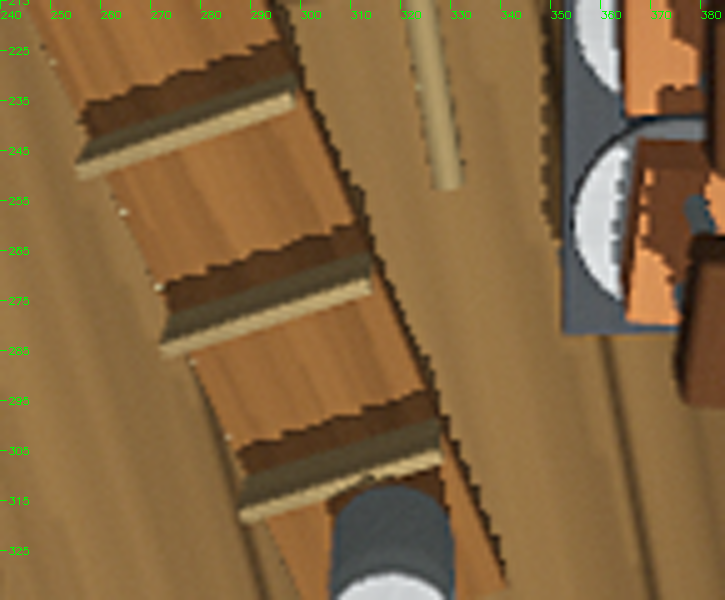

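```bash
cat > m2.py <<'E'
from h import *
import pickle
C=pickle.load(open("cal.pkl","rb"))
a=np.array([(207,66.8),(257.8,45.6),(229.4,117.4),(278,98.6),(250,164),(296,147.6),(268.8,206.6),(313.4,191),(286,245.8),(328.6,231.8)])
b=np.array([(217.4,167.6),(263.4,150.8),(237.8,210.4),(282,194.8),(256,249.2),(298.6,234.8),(273.2,284.8),(313.8,272),(288.8,318.2),(328,306)])
T=tri(C["w1"],a,C["w2"],b); print(T.round(4)); print("mean z",T[:,2].mean())
for nm,p in(("w1",a),("w2",b)):
    P=plane(C[nm],p,.032)[:,:2]; mid=(P[0::2]+P[1::2])/2; d=(P[1::2]-P[0::2]); 
    print(nm,"mid",mid.round(4).tolist(),"len",np.linalg.norm(d,axis=1).round(4),"yaw",np.arctan2(d[:,1],d[:,0]).round(3))
    r=mid[0]-mid[4]; yaw=np.arctan2(-r[0],r[1]); print(" yaw row",yaw,"L",np.linalg.norm(r),"centre",mid.mean(0))
    # fit: positions expected at 152,76,0,-76,-152
    c=mid.mean(0);u=np.array([-np.sin(yaw),np.cos(yaw)])
    print(" bays",{k:(c+k/1000*u).round(4).tolist() for k in(114,38,-38,-114)})
E
python3 m2.py
```

```text
[[ 4.113e-01  1.476e-01  2.770e-02  5.000e-04]
 [ 4.918e-01  1.589e-01  3.050e-02  9.000e-04]
 [ 4.244e-01  7.220e-02  3.300e-02  1.000e-04]
 [ 5.032e-01  8.350e-02  3.250e-02  1.000e-04]
 [ 4.354e-01 -2.800e-03  3.310e-02  4.000e-04]
 [ 5.130e-01  7.100e-03  2.880e-02  6.000e-04]
 [ 4.467e-01 -7.800e-02  3.250e-02  1.000e-04]
 [ 5.248e-01 -6.630e-02  3.420e-02  5.000e-04]
 [ 4.581e-01 -1.524e-01  3.460e-02  0.000e+00]
 [ 5.352e-01 -1.428e-01  3.200e-02  0.000e+00]]
mean z 0.03190190929393896
w1 mid [[0.4527, 0.1526], [0.4636, 0.0779], [0.4742, 0.0022], [0.4857, -0.0726], [0.4964, -0.1482]] len [0.0804 0.0799 0.0784 0.0792 0.0784] yaw [0.147 0.141 0.133 0.142 0.138]
 yaw row 0.14412386199928992 L 0.30390382580510933 centre [0.4745147 0.0023948]
 bays {114: [0.4581, 0.1152], 38: [0.4691, 0.04], -38: [0.48, -0.0352], -114: [0.4909, -0.1104]}
w2 mid [[0.4522, 0.1536], [0.4636, 0.0777], [0.4743, 0.0025], [0.4854, -0.0729], [0.4963, -0.1486]] len [0.0798 0.0798 0.0798 0.0785 0.0787] yaw [0.138 0.144 0.146 0.138 0.148]
 yaw row 0.1448987961534777 L 0.30542075059724694 centre [0.47434328 0.00245882]
 bays {114: [0.4579, 0.1153], 38: [0.4689, 0.0401], -38: [0.4798, -0.0351], -114: [0.4908, -0.1103]}
```

```bash
cat > go.py <<'E'
import sys
from plant import *
from h import *
# x y z yaw : total shift in current tool axes (then turn after), and turn
x,y,z,ps=map(float,sys.argv[1:5]); s=state(); q=s["tool_rot"]; Rm=R.from_quat([q[1],q[2],q[3],q[0]])
M=Rm.as_matrix()
want=R.from_matrix(np.array([[np.cos(ps),np.sin(ps),0],[np.sin(ps),-np.cos(ps),0],[0,0,-1]]))
print("t",round(s["time"],2),"pos",s["tool_pos"].round(4),"yaw",np.arctan2(M[1,0],M[0,0]).round(4),"w",round(s["gripper_width"],3),"F",s["contact_force"].round(1))
print("shift now-axes",(M.T@(np.array([x,y,z])-s["tool_pos"])).round(4),"turn",(Rm.inv()*want).as_rotvec().round(4))
print("shift final-axes",(want.as_matrix().T@(np.array([x,y,z])-s["tool_pos"])).round(4))
E
python3 go.py .6767 .1684 .16 -.095
```

```text
t 3.08 pos [0.5792 0.1245 0.3513] yaw -0.2024 w 1.003 F [ 0.3 -0.2  0.1]
shift now-axes [ 0.0867 -0.0627  0.1913] turn [ 0.0004  0.     -0.1074]
shift final-axes [ 0.0929 -0.053   0.1913]
```

```bash
python3 -m inch '0 0 0 0 0 -.107 0;.01 -.006 .014 0 0 0 0;.016 -.009 .032 0 0 0 0;.016 -.009 .032 0 0 0 0;.016 -.009 .032 0 0 0 0;.016 -.009 .032 0 0 0 0;.012 -.007 .032 0 0 0 0;.007 -.004 .017 0 0 0 0;0 0 0 0 0 0 0;0 0 0 0 0 0 0'
python3 - <<'E'
from plant import *
from h import *
ci=camera_info("wrist");im=grab_frame("wrist");cv2.imwrite("pics/w3.png",im)
import pickle;pickle.dump(ci,open("w3.pkl","wb"))
print(proj(ci,[[.6767,.1684,.12]]))
E
python3 go.py .6767 .1684 .091 -.095
```

```text
time: 3.92
tool_pos: [0.6762, 0.1681, 0.1591]
tool_rot: [0.0, 0.999, -0.048, -0.001]
contact_force: [0.3, -0.0, -0.0]
gripper_width: 1.0
[[323.70952408 227.36555994]]
t 3.97 pos [0.6772 0.1683 0.1615] yaw -0.0954 w 1.0 F [0.8 0.2 0.4]
shift now-axes [-0.0005 -0.      0.0705] turn [-0.     -0.0008 -0.0004]
shift final-axes [-0.0005 -0.      0.0705]
```

View pics/w3.png

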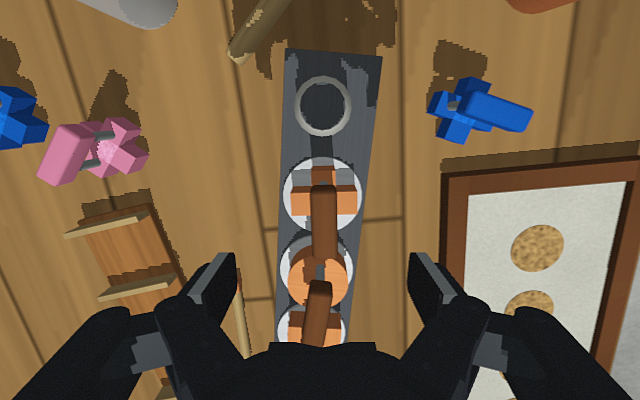

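```bash
python3 -m inch '0 0 .012 0 0 0 0;0 0 .018 0 0 0 0;0 0 .018 0 0 0 0;0 0 .014 0 0 0 0;0 0 .007 0 0 0 0;0 0 0 0 0 0 0;0 0 0 0 0 0 .7;0 0 0 0 0 0 1;0 0 0 0 0 0 1;0 0 0 0 0 0 1'; python3 -m inch '0 0 0 0 0 0 1;0 0 0 0 0 0 1;0 0 0 0 0 0 1;0 0 0 0 0 0 1'; python3 go.py .6767 .1684 .19 -.095
```

```text
time: 4.8
tool_pos: [0.6776, 0.1695, 0.0927]
tool_rot: [-0.0, 0.999, -0.047, 0.001]
contact_force: [0.5, 1.1, 0.6]
gripper_width: 0.453
time: 5.13
tool_pos: [0.6775, 0.1694, 0.0922]
tool_rot: [-0.0, 0.999, -0.047, 0.001]
contact_force: [0.9, 0.6, 2.0]
gripper_width: 0.196
t 5.13 pos [0.6775 0.1694 0.0922] yaw -0.094 w 0.196 F [0.9 0.6 2. ]
shift now-axes [-0.0005  0.0011 -0.0978] turn [-0.0004 -0.0016  0.001 ]
shift final-axes [-0.0007  0.0011 -0.0978]
```

```bash
python3 -m inch '0 0 0 0 0 0 1;0 0 -.005 0 0 0 1;0 0 -.01 0 0 0 1;0 0 -.018 0 0 0 1;0 0 -.024 0 0 0 1;0 0 -.024 0 0 0 1;0 0 -.018 0 0 0 1;0 0 -.01 0 0 0 1;0 0 0 0 0 0 1'; python3 go.py .4909 -.1103 .19 .145
python3 - <<'E'
from plant import *
import cv2
cv2.imwrite("pics/s4.png",grab_frame("scene"))
E
```

```text
time: 5.88
tool_pos: [0.678, 0.1696, 0.2036]
tool_rot: [-0.0, 0.999, -0.047, 0.002]
contact_force: [0.5, -0.4, -2.6]
gripper_width: 0.199
t 5.88 pos [0.678  0.1696 0.2036] yaw -0.0939 w 0.199 F [ 0.5 -0.4 -2.6]
shift now-axes [-0.1601  0.2962  0.0126] turn [-0.0006 -0.0046 -0.2389]
shift final-axes [-0.2256  0.2499  0.0136]
```

View pics/s4.png

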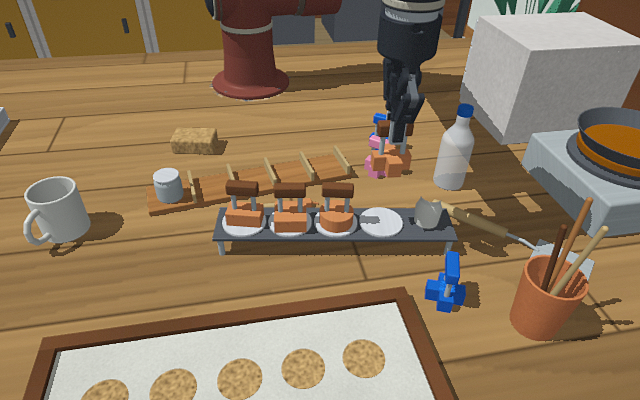

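```bash
python3 -m inch '-.005 .009 0 0 0 0 1;-.01 .018 0 0 0 0 1;-.015 .029 0 0 0 0 1;-.018 .033 0 0 0 0 1;-.018 .033 0 0 0 0 1;-.018 .033 0 0 0 0 1;-.018 .033 0 0 0 0 1;-.018 .033 0 0 0 -.04 1;-.016 .03 0 0 0 -.1 1;-.008 .018 0 0 0 -.07 1';python3 -m inch '-.007 .01 0 0 0 -.03 1;0 0 0 0 0 0 1;0 0 0 0 0 0 1'; python3 go.py .4909 -.1103 .12 .145
```

```text
time: 6.77
tool_pos: [0.5078, -0.0889, 0.1974]
tool_rot: [-0.0, 0.998, 0.059, -0.003]
contact_force: [-0.3, -0.6, -3.6]
gripper_width: 0.198
time: 7.02
tool_pos: [0.5045, -0.0978, 0.1983]
tool_rot: [-0.001, 0.997, 0.072, -0.001]
contact_force: [-0.3, 1.2, -3.7]
gripper_width: 0.199
t 7.02 pos [ 0.5045 -0.0978  0.1983] yaw 0.1436 w 0.199 F [-0.3  1.2 -3.7]
shift now-axes [-0.015   0.0106  0.0783] turn [-0.0019  0.0028 -0.0014]
shift final-axes [-0.0153  0.0104  0.0783]
```

```bash
python3 -m inch '-.008 .005 .008 0 0 0 1;-.007 .0045 .018 0 0 0 1;0 0 .022 0 0 0 1;0 0 .02 0 0 0 1;0 0 .011 0 0 0 1;0 0 0 0 0 0 1;0 0 0 0 0 0 1'; python3 go.py .4909 -.1103 .059 .145
python3 - <<'E'
from plant import *
from h import *
import pickle
ct=camera_info("top");im=grab_frame("top");cv2.imwrite("pics/t5.png",cv2.resize(im[200:320,250:470],None,fx=3.6,fy=3.6,interpolation=cv2.INTER_CUBIC))
s=grab_frame("scene");cv2.imwrite("pics/s5.png",cv2.resize(s[110:250,130:400],None,fx=2.9,fy=2.9,interpolation=cv2.INTER_CUBIC))
E
```

```text
time: 7.6
tool_pos: [0.492, -0.1086, 0.1204]
tool_rot: [-0.0, 0.997, 0.073, -0.001]
contact_force: [0.6, 0.3, -3.1]
gripper_width: 0.2
t 7.6 pos [ 0.492  -0.1086  0.1204] yaw 0.1466 w 0.2 F [ 0.6  0.3 -3.1]
shift now-axes [-0.0012  0.0016  0.0614] turn [-0.001   0.0019  0.0016]
shift final-axes [-0.0014  0.0015  0.0614]
```

View pics/t5.png

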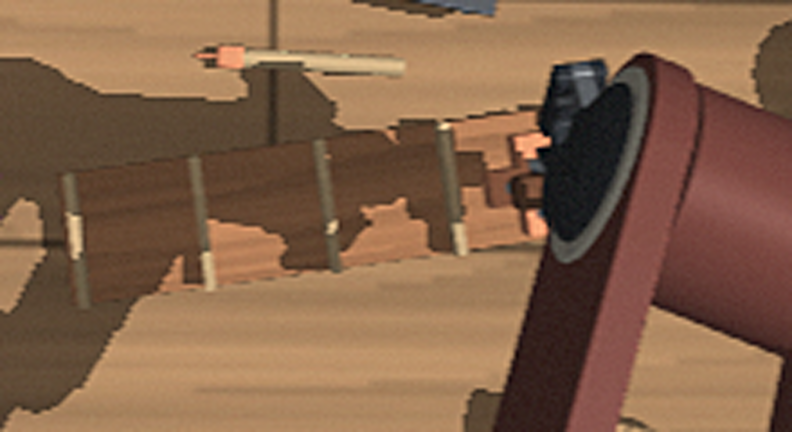

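View pics/s5.png

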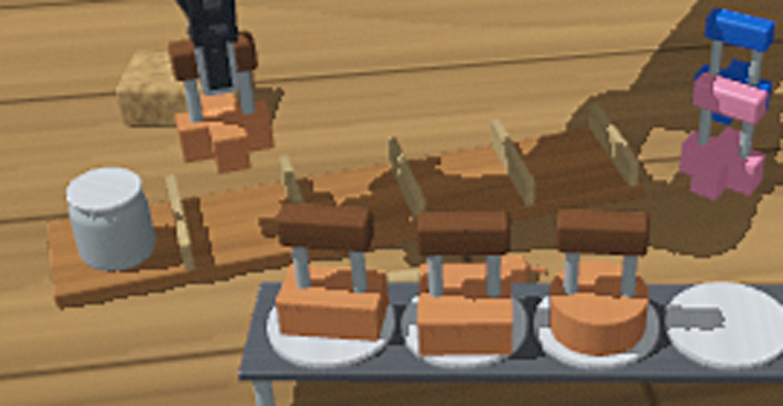

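```bash
python3 -m inch '-.001 .001 .008 0 0 0 1;0 0 .014 0 0 0 1;0 0 .014 0 0 0 1;0 0 .01 0 0 0 1;0 0 .006 0 0 0 1;0 0 .004 0 0 0 1;0 0 .002 0 0 0 1;0 0 .001 0 0 0 1;0 0 0 0 0 0 1;0 0 0 0 0 0 1'; python3 go.py .4909 -.1103 .059 .145
```

```text
time: 8.53
tool_pos: [0.4922, -0.1105, 0.063]
tool_rot: [0.0, 0.997, 0.073, 0.001]
contact_force: [-0.6, 0.2, -3.4]
gripper_width: 0.198
t 8.53 pos [ 0.4922 -0.1105  0.063 ] yaw 0.1461 w 0.198 F [-0.6  0.2 -3.4]
shift now-axes [-0.0013 -0.0004  0.004 ] turn [ 0.0006 -0.001   0.0011]
shift final-axes [-0.0013 -0.0004  0.004 ]
```

Still hanging (−3.4 N). Down until contact.

```bash
python3 -m inch '-.001 0 .001 0 0 0 1;0 0 .001 0 0 0 1;0 0 .001 0 0 0 1;0 0 0 0 0 0 1;0 0 0 0 0 0 1'; python3 go.py .4909 -.1103 .059 .145
```

```text
time: 8.95
tool_pos: [0.4911, -0.1106, 0.0601]
tool_rot: [0.0, 0.997, 0.073, 0.0]
contact_force: [-1.2, -0.0, 3.0]
gripper_width: 0.197
t 8.95 pos [ 0.4911 -0.1106  0.0601] yaw 0.1461 w 0.197 F [-1.2 -0.   3. ]
shift now-axes [-0.0002 -0.0003  0.0011] turn [ 0.0004 -0.0005  0.0011]
shift final-axes [-0.0002 -0.0003  0.0011]
```

```bash
python3 -m inch '0 0 0 0 0 0 .7;0 0 0 0 0 0 .5;0 0 0 0 0 0 .3;0 0 0 0 0 0 0;0 0 0 0 0 0 0;0 0 0 0 0 0 0;0 0 -.01 0 0 0 0;0 0 -.02 0 0 0 0;0 0 -.03 0 0 0 0;0 0 -.03 0 0 0 0'; python3 -m inch '0 0 -.02 0 0 0 0;0 0 0 0 0 0 0;0 0 0 0 0 0 0'; python3 go.py .6638 .0931 .17 -.22
python3 - <<'E'
from plant import *
from h import *
ci=camera_info("wrist");im=grab_frame("wrist");cv2.imwrite("pics/w6.png",im)
print(proj(ci,[[.4909,-.1103,.088]]))
s=grab_frame("scene");cv2.imwrite("pics/s6.png",cv2.resize(s[110:250,130:400],None,fx=2.9,fy=2.9,interpolation=cv2.INTER_CUBIC))
E
```

```text
time: 9.78
tool_pos: [0.49, -0.1101, 0.1501]
tool_rot: [-0.0, 0.997, 0.073, -0.001]
contact_force: [1.0, -0.9, 0.2]
gripper_width: 1.001
time: 10.03
tool_pos: [0.4919, -0.1108, 0.1716]
tool_rot: [0.001, 0.997, 0.073, 0.002]
contact_force: [0.3, -0.5, -1.4]
gripper_width: 1.0
t 10.03 pos [ 0.4919 -0.1108  0.1716] yaw 0.1461 w 1.0 F [ 0.3 -0.5 -1.4]
shift now-axes [ 0.1998 -0.1767  0.002 ] turn [ 0.0014 -0.004   0.3661]
shift final-axes [ 0.1233 -0.2365  0.0016]
[[321.26552734 206.44592705]]
```

View pics/w6.png

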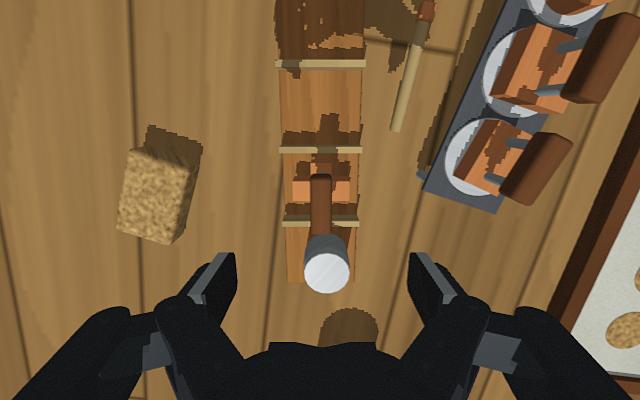

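View pics/s6.png

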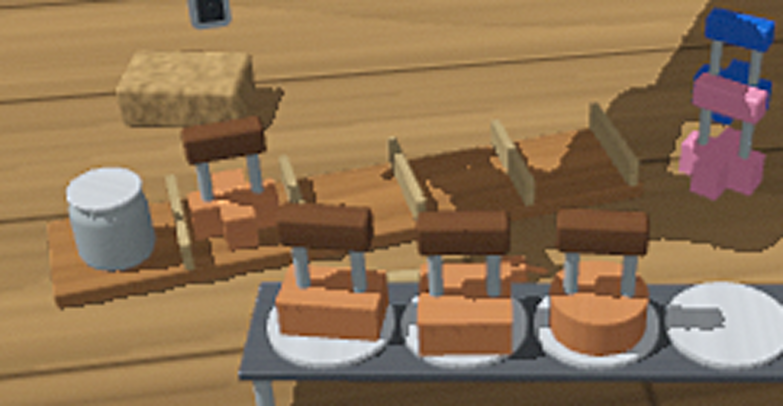

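```bash
python3 -m inch '.01 -.009 0 0 0 0 0;.02 -.018 0 0 0 0 0;.028 -.025 0 0 0 0 0;.03 -.026 0 0 0 0 0;.03 -.026 0 0 0 0 0;.03 -.026 0 0 0 0 0;.026 -.023 0 0 0 0 0;.016 -.014 0 0 0 0 0;.01 -.01 0 0 0 .08 0;0 0 0 0 0 .12 0';python3 -m inch '0 0 0 0 0 .1 0;0 0 0 0 0 .066 0;0 0 0 0 0 0 0;0 0 0 0 0 0 0'; python3 go.py .6638 .0931 .091 -.22
python3 - <<'E'
from plant import *
from h import *
ci=camera_info("wrist");im=grab_frame("wrist");cv2.imwrite("pics/w7.png",im)
print(proj(ci,[[.6638,.0931,.12]]))
E
```

```text
time: 10.97
tool_pos: [0.6628, 0.0963, 0.1663]
tool_rot: [-0.0, 1.0, -0.028, -0.002]
contact_force: [-0.7, 0.5, -0.6]
gripper_width: 1.002
time: 11.3
tool_pos: [0.6619, 0.0938, 0.1672]
tool_rot: [0.0, 0.994, -0.109, -0.002]
contact_force: [0.2, 0.3, 0.0]
gripper_width: 1.0
t 11.3 pos [0.6619 0.0938 0.1672] yaw -0.2182 w 1.0 F [0.2 0.3 0. ]
shift now-axes [0.0023 0.0002 0.0762] turn [0.0008 0.0033 0.0018]
shift final-axes [0.002  0.0002 0.0762]
[[325.93357918 223.64125109]]
```

View pics/w7.png

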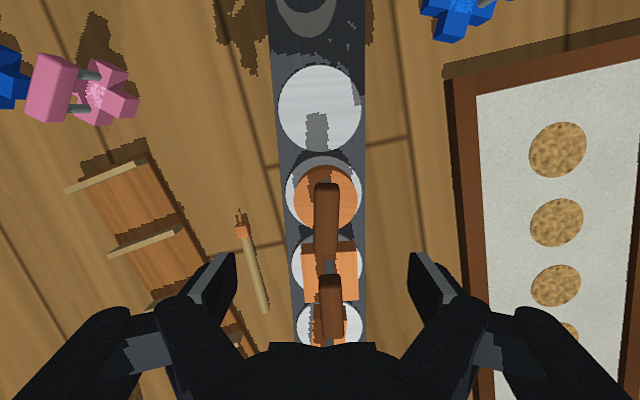

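```bash
python3 -m inch '.002 0 .012 0 0 0 0;0 0 .018 0 0 0 0;0 0 .02 0 0 0 0;0 0 .016 0 0 0 0;0 0 .008 0 0 0 0;0 0 .002 0 0 0 0;0 0 0 0 0 0 .7;0 0 0 0 0 0 1;0 0 0 0 0 0 1;0 0 0 0 0 0 1'; python3 -m inch '0 0 0 0 0 0 1;0 0 0 0 0 0 1;0 0 0 0 0 0 1;0 0 0 0 0 0 1;0 0 0 0 0 0 1'; python3 go.py .6638 .0931 .19 -.22
```

```text
time: 12.18
tool_pos: [0.6658, 0.0934, 0.0949]
tool_rot: [-0.0, 0.994, -0.11, 0.001]
contact_force: [0.2, -0.3, -0.8]
gripper_width: 0.454
time: 12.6
tool_pos: [0.6652, 0.0934, 0.0943]
tool_rot: [-0.0, 0.994, -0.11, 0.001]
contact_force: [-2.4, -0.8, 5.4]
gripper_width: 0.199
t 12.6 pos [0.6652 0.0934 0.0943] yaw -0.2199 w 0.199 F [-2.4 -0.8  5.4]
shift now-axes [-0.0013  0.0006 -0.0957] turn [-0.0002 -0.001   0.0001]
shift final-axes [-0.0014  0.0006 -0.0957]
```

```bash
python3 -m inch '0 0 0 0 0 0 1;0 0 -.005 0 0 0 1;0 0 -.01 0 0 0 1;0 0 -.018 0 0 0 1;0 0 -.024 0 0 0 1;0 0 -.024 0 0 0 1;0 0 -.018 0 0 0 1;0 0 -.01 0 0 0 1;0 0 0 0 0 0 1'; python3 go.py .480 -.0351 .19 .145
```

```text
time: 13.35
tool_pos: [0.6662, 0.0934, 0.2056]
tool_rot: [-0.0, 0.994, -0.11, 0.003]
contact_force: [0.0, -0.5, -3.2]
gripper_width: 0.196
t 13.35 pos [0.6662 0.0934 0.2056] yaw -0.22 w 0.196 F [ 0.  -0.5 -3.2]
shift now-axes [-0.1538  0.1661  0.0146] turn [-0.0004 -0.0052 -0.365 ]
shift final-axes [-0.2029  0.1002  0.0156]
```

```bash
python3 -m inch '-.006 .006 0 0 0 0 1;-.013 .014 0 0 0 0 1;-.021 .022 0 0 0 0 1;-.025 .027 0 0 0 0 1;-.025 .027 0 0 0 0 1;-.025 .027 0 0 0 0 1;-.02 .022 0 0 0 0 1;-.012 .014 0 0 0 0 1;-.006 .007 0 0 0 0 1;0 0 0 0 0 -.06 1';python3 -m inch '0 0 0 0 0 -.11 1;0 0 0 0 0 -.11 1;0 0 0 0 0 -.085 1;0 0 0 0 0 0 1;0 0 0 0 0 0 1'; python3 go.py .480 -.0351 .12 .145
```

```text
time: 14.18
tool_pos: [0.4769, -0.036, 0.2002]
tool_rot: [-0.0, 0.997, -0.08, -0.002]
contact_force: [0.5, 0.5, -3.0]
gripper_width: 0.199
time: 14.6
tool_pos: [0.4788, -0.035, 0.201]
tool_rot: [-0.0, 0.997, 0.071, -0.001]
contact_force: [0.5, -0.3, -3.1]
gripper_width: 0.193
t 14.6 pos [ 0.4788 -0.035   0.201 ] yaw 0.143 w 0.193 F [ 0.5 -0.3 -3.1]
shift now-axes [0.0013 0.0004 0.081 ] turn [-0.001   0.0019 -0.002 ]
shift final-axes [0.0012 0.0003 0.081 ]
```

```bash
python3 -m inch '.001 0 .01 0 0 0 1;0 0 .02 0 0 0 1;0 0 .025 0 0 0 1;0 0 .016 0 0 0 1;0 0 .01 0 0 0 1;0 0 0 0 0 0 1;0 0 0 0 0 0 1'; python3 go.py .480 -.0351 .062 .145
python3 - <<'E'
from plant import *
from h import *
im=grab_frame("wrist");cv2.imwrite("pics/w8.png",im)
E
```

```text
time: 15.18
tool_pos: [0.48, -0.035, 0.1207]
tool_rot: [-0.0, 0.997, 0.072, -0.001]
contact_force: [-0.1, -0.8, -1.1]
gripper_width: 0.198
t 15.18 pos [ 0.48   -0.035   0.1207] yaw 0.1445 w 0.198 F [-0.1 -0.8 -1.1]
shift now-axes [0.0001 0.0001 0.0587] turn [-0.0005  0.0012 -0.0005]
shift final-axes [-0.      0.0001  0.0587]
```

View pics/w8.png

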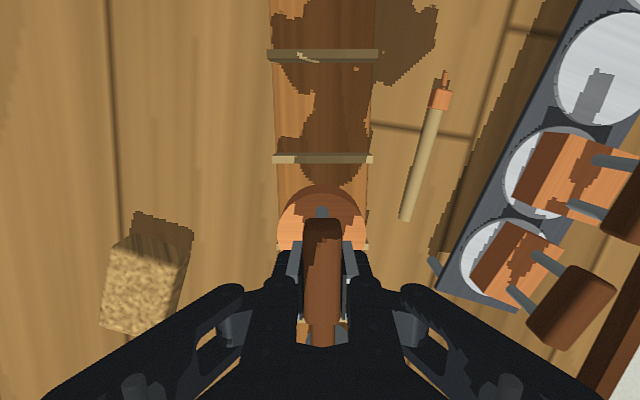

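Held round stamp (322,240) is lined up between partitions of the second bay from the right. Lowering.

```bash
python3 -m inch '0 0 .008 0 0 0 1;0 0 .014 0 0 0 1;0 0 .014 0 0 0 1;0 0 .01 0 0 0 1;0 0 .005 0 0 0 1;0 0 .002 0 0 0 1;0 0 .001 0 0 0 1;0 0 0 0 0 0 1;0 0 0 0 0 0 1'; python3 go.py .480 -.0351 .062 .145
```

```text
time: 15.98
tool_pos: [0.481, -0.0353, 0.0681]
tool_rot: [0.0, 0.997, 0.072, 0.001]
contact_force: [-0.5, 0.3, -2.2]
gripper_width: 0.2
t 15.98 pos [ 0.481  -0.0353  0.0681] yaw 0.145 w 0.2 F [-0.5  0.3 -2.2]
shift now-axes [-0.0009 -0.0003  0.0061] turn [ 0.0005 -0.0014 -0.    ]
shift final-axes [-0.0009 -0.0003  0.0061]
```

```bash
python3 -m inch '-.001 0 .002 0 0 0 1;0 0 .001 0 0 0 1;0 0 .001 0 0 0 1;0 0 .001 0 0 0 1;0 0 0 0 0 0 1;0 0 0 0 0 0 1'; python3 go.py .480 -.0351 .062 .145
```

```text
time: 16.48
tool_pos: [0.4794, -0.0353, 0.0624]
tool_rot: [0.0, 0.997, 0.072, 0.0]
contact_force: [-0.3, 0.0, -2.9]
gripper_width: 0.195
t 16.48 pos [ 0.4794 -0.0353  0.0624] yaw 0.1449 w 0.195 F [-0.3  0.  -2.9]
shift now-axes [ 0.0006 -0.0001  0.0004] turn [ 0.0001 -0.0002 -0.0001]
shift final-axes [ 0.0006 -0.0001  0.0004]
```

```bash
python3 -m inch '0 0 .001 0 0 0 1;0 0 .001 0 0 0 1;0 0 0 0 0 0 1;0 0 0 0 0 0 1'; python3 go.py .480 -.0351 .062 .145
```

```text
time: 16.82
tool_pos: [0.4797, -0.0354, 0.0623]
tool_rot: [0.0, 0.997, 0.073, -0.0]
contact_force: [-5.7, 0.1, 10.4]
gripper_width: 0.197
t 16.82 pos [ 0.4797 -0.0354  0.0623] yaw 0.1452 w 0.197 F [-5.7  0.1 10.4]
shift now-axes [ 0.0003 -0.0003  0.0003] turn [0.0001 0.0005 0.0002]
shift final-axes [ 0.0003 -0.0003  0.0003]
```

```bash
python3 -m inch '0 0 -.0005 0 0 0 .8;0 0 0 0 0 0 .5;0 0 0 0 0 0 .3;0 0 0 0 0 0 0;0 0 0 0 0 0 0;0 0 0 0 0 0 0;0 0 -.01 0 0 0 0;0 0 -.02 0 0 0 0;0 0 -.03 0 0 0 0;0 0 -.03 0 0 0 0'; python3 -m inch '0 0 -.02 0 0 0 0;0 0 0 0 0 0 0;0 0 0 0 0 0 0'; python3 go.py .6521 .0199 .17 -.147
python3 - <<'E'
from plant import *
from h import *
im=grab_frame("wrist");cv2.imwrite("pics/w9.png",im)
E
```

```text
time: 17.65
tool_pos: [0.4785, -0.0351, 0.1515]
tool_rot: [-0.0, 0.997, 0.072, -0.001]
contact_force: [0.7, -0.3, -0.9]
gripper_width: 0.999
time: 17.9
tool_pos: [0.4804, -0.0355, 0.173]
tool_rot: [0.001, 0.997, 0.072, 0.002]
contact_force: [0.3, 0.3, -0.3]
gripper_width: 1.001
t 17.9 pos [ 0.4804 -0.0355  0.173 ] yaw 0.145 w 1.001 F [ 0.3  0.3 -0.3]
shift now-axes [ 0.1779 -0.03    0.0036] turn [ 0.0009 -0.004   0.292 ]
shift final-axes [ 0.1617 -0.08    0.003 ]
```

View pics/w9.png

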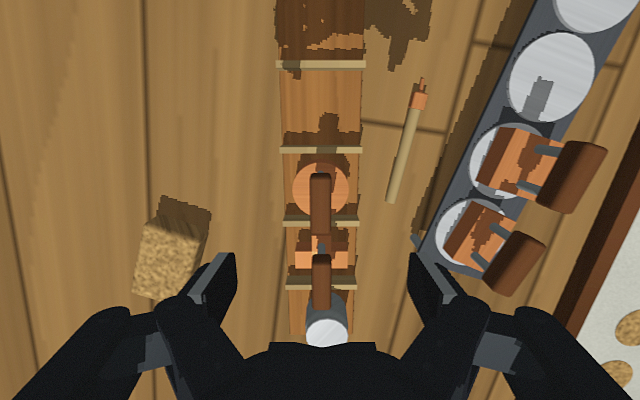

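Round stands centred in its bay (320,190), cross behind it (320,255). Next: the square.

```bash
python3 -m inch '.01 -.002 0 0 0 0 0;.02 -.003 0 0 0 0 0;.03 -.005 0 0 0 0 0;.034 -.006 0 0 0 0 0;.034 -.006 0 0 0 0 0;.027 -.004 0 0 0 0 0;.015 -.003 0 0 0 0 0;.008 -.001 0 0 0 .06 0;0 0 0 0 0 .11 0;0 0 0 0 0 .08 0';python3 -m inch '0 0 0 0 0 .042 0;0 0 0 0 0 0 0;0 0 0 0 0 0 0'; python3 go.py .6521 .0199 .091 -.147
python3 - <<'E'
from plant import *
from h import *
ci=camera_info("wrist");im=grab_frame("wrist");cv2.imwrite("pics/w10.png",im)
print(proj(ci,[[.6521,.0199,.12]]))
E
```

```text
time: 18.78
tool_pos: [0.6502, 0.0205, 0.1677]
tool_rot: [-0.0, 0.999, -0.055, -0.002]
contact_force: [-0.5, -0.5, 0.1]
gripper_width: 1.002
time: 19.03
tool_pos: [0.6501, 0.0202, 0.1687]
tool_rot: [-0.0, 0.997, -0.073, -0.002]
contact_force: [-0.0, 0.3, -0.5]
gripper_width: 0.998
t 19.03 pos [0.6501 0.0202 0.1687] yaw -0.1458 w 0.998 F [-0.   0.3 -0.5]
shift now-axes [0.0023 0.     0.0777] turn [0.0002 0.0034 0.0012]
shift final-axes [0.0021 0.     0.0777]
[[326.01975944 222.68254158]]
```

View pics/w10.png

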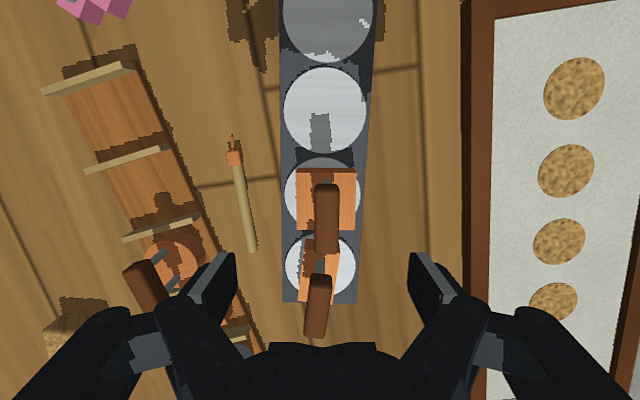

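```bash
python3 -m inch '.001 0 .012 0 0 0 0;0 0 .018 0 0 0 0;0 0 .02 0 0 0 0;0 0 .017 0 0 0 0;0 0 .009 0 0 0 0;0 0 .003 0 0 0 0;0 0 0 0 0 0 .7;0 0 0 0 0 0 1;0 0 0 0 0 0 1;0 0 0 0 0 0 1'; python3 -m inch '0 0 0 0 0 0 1;0 0 0 0 0 0 1;0 0 0 0 0 0 1;0 0 0 0 0 0 1;0 0 0 0 0 0 1'; python3 go.py .469 .040 .19 .145
```

```text
time: 19.92
tool_pos: [0.6531, 0.0199, 0.0934]
tool_rot: [0.0, 0.997, -0.073, 0.001]
contact_force: [0.5, 0.4, -0.4]
gripper_width: 0.455
time: 20.33
tool_pos: [0.653, 0.0199, 0.0929]
tool_rot: [-0.0, 0.997, -0.073, 0.001]
contact_force: [1.4, -0.8, 4.0]
gripper_width: 0.2
t 20.33 pos [0.653  0.0199 0.0929] yaw -0.147 w 0.2 F [ 1.4 -0.8  4. ]
shift now-axes [-0.1847  0.0071 -0.0975] turn [ 2.00e-04 -2.40e-03 -2.92e-01]
shift final-axes [-0.1792 -0.0465 -0.0971]
```

```bash
python3 -m inch '0 0 0 0 0 0 1;0 0 -.005 0 0 0 1;0 0 -.01 0 0 0 1;0 0 -.018 0 0 0 1;0 0 -.024 0 0 0 1;0 0 -.024 0 0 0 1;0 0 -.018 0 0 0 1;0 0 -.01 0 0 0 1;0 0 0 0 0 0 1'; python3 go.py .469 .040 .19 .145
```

```text
time: 21.08
tool_pos: [0.653, 0.02, 0.2036]
tool_rot: [0.0, 0.997, -0.073, 0.002]
contact_force: [0.8, -0.1, -3.4]
gripper_width: 0.196
t 21.08 pos [0.653  0.02   0.2036] yaw -0.1469 w 0.196 F [ 0.8 -0.1 -3.4]
shift now-axes [-0.185   0.0071  0.0129] turn [ 0.0003 -0.0037 -0.2919]
shift final-axes [-0.1792 -0.0464  0.0136]
```

```bash
python3 -m inch '-.008 0 0 0 0 0 1;-.016 0 0 0 0 0 1;-.024 .001 0 0 0 0 1;-.03 .001 0 0 0 0 1;-.03 .002 0 0 0 0 1;-.03 .001 0 0 0 0 1;-.024 .001 0 0 0 0 1;-.015 .001 0 0 0 0 1;-.008 0 0 0 0 0 1;0 0 0 0 0 -.06 1';python3 -m inch '0 0 0 0 0 -.1 1;0 0 0 0 0 -.08 1;0 0 0 0 0 -.052 1;0 0 0 0 0 0 1;0 0 0 0 0 0 1'; python3 go.py .469 .040 .12 .145
```

```text
time: 21.92
tool_pos: [0.4653, 0.0406, 0.1985]
tool_rot: [-0.0, 0.999, -0.043, -0.002]
contact_force: [-0.1, -0.6, -3.2]
gripper_width: 0.197
time: 22.33
tool_pos: [0.4674, 0.0402, 0.1995]
tool_rot: [-0.0, 0.997, 0.072, -0.001]
contact_force: [0.3, -0.7, -3.5]
gripper_width: 0.196
t 22.33 pos [0.4674 0.0402 0.1995] yaw 0.1435 w 0.196 F [ 0.3 -0.7 -3.5]
shift now-axes [0.0017 0.0005 0.0795] turn [-0.0005  0.0023 -0.0015]
shift final-axes [0.0015 0.0004 0.0795]
```

```bash
python3 -m inch '.001 0 .01 0 0 0 1;0 0 .02 0 0 0 1;0 0 .025 0 0 0 1;0 0 .016 0 0 0 1;0 0 .009 0 0 0 1;0 0 0 0 0 0 1;0 0 0 0 0 0 1'; python3 go.py .469 .040 .0605 .145
python3 - <<'E'
from plant import *
from h import *
im=grab_frame("wrist");cv2.imwrite("pics/w11.png",im)
E
```

```text
time: 22.92
tool_pos: [0.4689, 0.0403, 0.1204]
tool_rot: [-0.0, 0.997, 0.072, -0.0]
contact_force: [1.0, 0.1, -3.3]
gripper_width: 0.2
t 22.92 pos [0.4689 0.0403 0.1204] yaw 0.1446 w 0.2 F [ 1.   0.1 -3.3]
shift now-axes [0.0001 0.0003 0.0599] turn [-0.0002  0.001  -0.0004]
shift final-axes [0.0001 0.0003 0.0599]
```

View pics/w11.png

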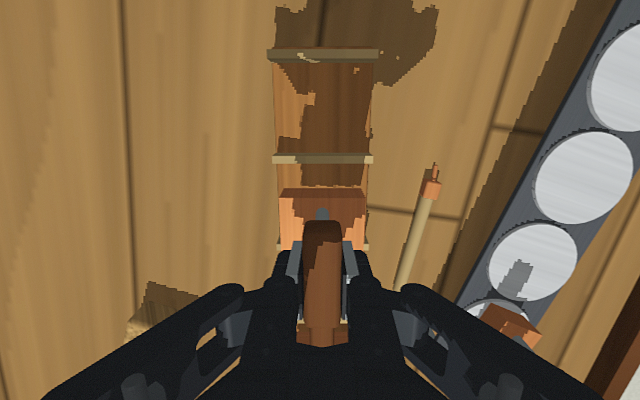

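Square is squared up with the bay. Lowering.

```bash
python3 -m inch '0 0 .008 0 0 0 1;0 0 .014 0 0 0 1;0 0 .014 0 0 0 1;0 0 .01 0 0 0 1;0 0 .006 0 0 0 1;0 0 .003 0 0 0 1;0 0 .001 0 0 0 1;0 0 .001 0 0 0 1;0 0 0 0 0 0 1;0 0 0 0 0 0 1'; python3 go.py .469 .040 .0605 .145
```

```text
time: 23.8
tool_pos: [0.4696, 0.0403, 0.0645]
tool_rot: [0.0, 0.997, 0.072, 0.001]
contact_force: [-0.0, -0.5, -3.6]
gripper_width: 0.201
t 23.8 pos [0.4696 0.0403 0.0645] yaw 0.145 w 0.201 F [-0.  -0.5 -3.6]
shift now-axes [-0.0006  0.0002  0.004 ] turn [ 0.0003 -0.0013  0.    ]
shift final-axes [-0.0006  0.0002  0.004 ]
```

```bash
python3 -m inch '0 0 .001 0 0 0 1;0 0 .001 0 0 0 1;0 0 .001 0 0 0 1;0 0 .0005 0 0 0 1;0 0 0 0 0 0 1;0 0 0 0 0 0 1'; python3 go.py .469 .040 .0605 .145
```

```text
time: 24.3
tool_pos: [0.4694, 0.0403, 0.0608]
tool_rot: [0.0, 0.997, 0.072, 0.0]
contact_force: [-1.9, 0.5, 1.2]
gripper_width: 0.198
t 24.3 pos [0.4694 0.0403 0.0608] yaw 0.145 w 0.198 F [-1.9  0.5  1.2]
shift now-axes [-0.0004  0.0002  0.0003] turn [ 0.0001 -0.0005  0.    ]
shift final-axes [-0.0004  0.0002  0.0003]
```

Touching. Release, retreat and look.

```bash
python3 -m inch '0 0 0 0 0 0 .8;0 0 0 0 0 0 .5;0 0 0 0 0 0 .3;0 0 0 0 0 0 0;0 0 0 0 0 0 0;0 0 0 0 0 0 0;0 0 -.01 0 0 0 0;0 0 -.02 0 0 0 0;0 0 -.03 0 0 0 0;0 0 -.03 0 0 0 0'; python3 -m inch '0 0 -.02 0 0 0 0;0 0 0 0 0 0 0;0 0 0 0 0 0 0'; python3 go.py .6343 -.053 .17 -.245
python3 - <<'E'
from plant import *
from h import *
im=grab_frame("wrist");cv2.imwrite("pics/w12.png",im)
E
```

```text
time: 25.13
tool_pos: [0.4682, 0.0404, 0.1511]
tool_rot: [-0.0, 0.997, 0.072, -0.001]
contact_force: [1.7, -0.5, 0.1]
gripper_width: 0.999
time: 25.38
tool_pos: [0.4702, 0.0402, 0.1726]
tool_rot: [0.0, 0.997, 0.072, 0.002]
contact_force: [0.3, 0.6, -0.9]
gripper_width: 0.999
t 25.38 pos [0.4702 0.0402 0.1726] yaw 0.145 w 0.999 F [ 0.3  0.6 -0.9]
shift now-axes [0.1489 0.116  0.0033] turn [ 1.0e-04 -4.2e-03  3.9e-01]
shift final-axes [0.1818 0.0506 0.0026]
```

View pics/w12.png

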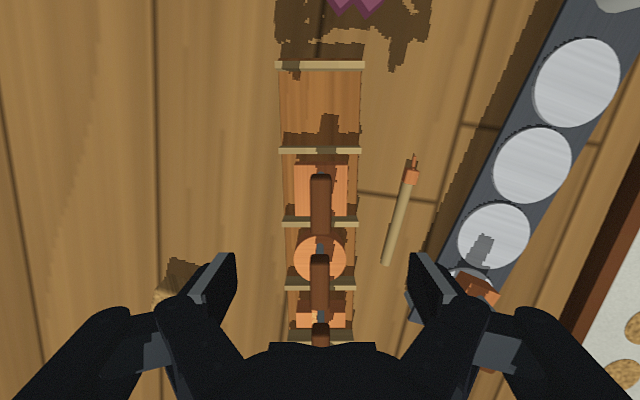

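Three stamps stand centred (320,190), (320,258), (320,315). Now the oblong.

```bash
python3 -m inch '.008 .006 0 0 0 0 0;.018 .014 0 0 0 0 0;.025 .02 0 0 0 0 0;.029 .022 0 0 0 0 0;.029 .022 0 0 0 0 0;.022 .018 0 0 0 0 0;.012 .01 0 0 0 0 0;.006 .004 0 0 0 .06 0;0 0 0 0 0 .11 0;0 0 0 0 0 .11 0';python3 -m inch '0 0 0 0 0 .08 0;0 0 0 0 0 .03 0;0 0 0 0 0 0 0;0 0 0 0 0 0 0'; python3 go.py .6343 -.053 .091 -.245
python3 - <<'E'
from plant import *
from h import *
ci=camera_info("wrist");im=grab_frame("wrist");cv2.imwrite("pics/w13.png",im)
print(proj(ci,[[.6343,-.053,.12]]))
E
```

```text
time: 26.27
tool_pos: [0.6331, -0.0537, 0.1673]
tool_rot: [-0.0, 0.998, -0.071, -0.002]
contact_force: [0.1, 0.7, -0.5]
gripper_width: 1.001
time: 26.6
tool_pos: [0.6327, -0.0532, 0.1683]
tool_rot: [-0.0, 0.993, -0.122, -0.002]
contact_force: [0.3, 0.9, 0.0]
gripper_width: 1.0
t 26.6 pos [ 0.6327 -0.0532  0.1683] yaw -0.2443 w 1.0 F [0.3 0.9 0. ]
shift now-axes [ 0.0017 -0.0006  0.0772] turn [0.0002 0.003  0.0007]
shift final-axes [ 0.0015 -0.0005  0.0773]
[[325.16288192 222.08488137]]
```

View pics/w13.png

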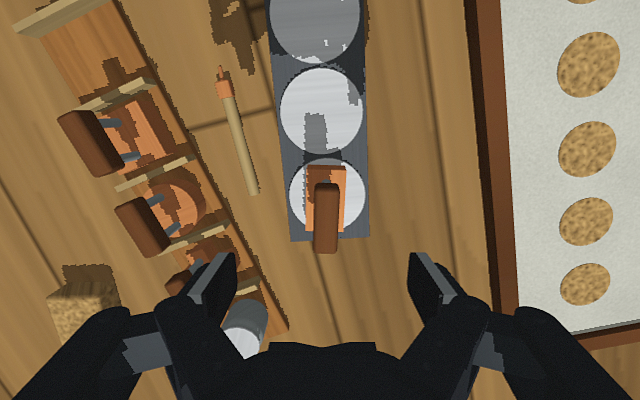

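```bash
python3 -m inch '.001 -.001 .012 0 0 0 0;0 0 .018 0 0 0 0;0 0 .02 0 0 0 0;0 0 .017 0 0 0 0;0 0 .009 0 0 0 0;0 0 .003 0 0 0 0;0 0 0 0 0 0 .7;0 0 0 0 0 0 1;0 0 0 0 0 0 1;0 0 0 0 0 0 1'; python3 -m inch '0 0 0 0 0 0 1;0 0 0 0 0 0 1;0 0 0 0 0 0 1;0 0 0 0 0 0 1;0 0 0 0 0 0 1'; python3 go.py .458 .1152 .19 .145
```

```text
time: 27.48
tool_pos: [0.6354, -0.0524, 0.0929]
tool_rot: [0.0, 0.993, -0.122, 0.001]
contact_force: [-0.2, -1.0, -0.4]
gripper_width: 0.451
time: 27.9
tool_pos: [0.6353, -0.0523, 0.0924]
tool_rot: [0.0, 0.993, -0.122, 0.001]
contact_force: [0.8, 0.9, 4.2]
gripper_width: 0.2
t 27.9 pos [ 0.6353 -0.0523  0.0924] yaw -0.245 w 0.2 F [0.8 0.9 4.2]
shift now-axes [-0.2124 -0.1195 -0.098 ] turn [ 2.0e-04 -2.1e-03 -3.9e-01]
shift final-axes [-0.1512 -0.1914 -0.0976]
```

```bash
python3 -m inch '0 0 0 0 0 0 1;0 0 -.005 0 0 0 1;0 0 -.01 0 0 0 1;0 0 -.018 0 0 0 1;0 0 -.024 0 0 0 1;0 0 -.024 0 0 0 1;0 0 -.018 0 0 0 1;0 0 -.01 0 0 0 1;0 0 0 0 0 0 1'; python3 go.py .458 .1152 .19 .145
```

```text
time: 28.65
tool_pos: [0.6354, -0.0524, 0.2031]
tool_rot: [0.0, 0.993, -0.122, 0.002]
contact_force: [0.5, 0.1, -2.7]
gripper_width: 0.2
t 28.65 pos [ 0.6354 -0.0524  0.2031] yaw -0.245 w 0.2 F [ 0.5  0.1 -2.7]
shift now-axes [-0.2129 -0.1196  0.0123] turn [ 0.0006 -0.0039 -0.39  ]
shift final-axes [-0.1514 -0.1915  0.0131]
```

```bash
python3 -m inch '-.008 -.004 0 0 0 0 1;-.017 -.01 0 0 0 0 1;-.025 -.014 0 0 0 0 1;-.03 -.017 0 0 0 0 1;-.03 -.017 0 0 0 0 1;-.03 -.017 0 0 0 0 1;-.028 -.016 0 0 0 0 1;-.022 -.013 0 0 0 0 1;-.014 -.008 0 0 0 0 1;-.007 -.003 0 0 0 -.05 1';python3 -m inch '0 0 0 0 0 -.1 1;0 0 0 0 0 -.11 1;0 0 0 0 0 -.09 1;0 0 0 0 0 -.04 1;0 0 0 0 0 0 1;0 0 0 0 0 0 1'; python3 go.py .458 .1152 .12 .145
```

```text
time: 29.48
tool_pos: [0.4557, 0.1158, 0.198]
tool_rot: [0.0, 0.995, -0.096, -0.002]
contact_force: [-0.1, -0.0, -3.0]
gripper_width: 0.202
time: 29.98
tool_pos: [0.4579, 0.1143, 0.1989]
tool_rot: [0.0, 0.997, 0.072, -0.001]
contact_force: [0.1, -0.5, -3.8]
gripper_width: 0.198
t 29.98 pos [0.4579 0.1143 0.1989] yaw 0.1436 w 0.198 F [ 0.1 -0.5 -3.8]
shift now-axes [ 0.0004 -0.0009  0.0789] turn [ 0.      0.0023 -0.0014]
shift final-axes [ 0.0003 -0.0009  0.0789]
```

```bash
python3 -m inch '0 -.001 .01 0 0 0 1;0 0 .02 0 0 0 1;0 0 .025 0 0 0 1;0 0 .016 0 0 0 1;0 0 .008 0 0 0 1;0 0 0 0 0 0 1;0 0 0 0 0 0 1'; python3 go.py .458 .1152 .0602 .145
python3 - <<'E'
from plant import *
from h import *
im=grab_frame("wrist");cv2.imwrite("pics/w14.png",im)
E
```

```text
time: 30.57
tool_pos: [0.4583, 0.1154, 0.121]
tool_rot: [0.0, 0.997, 0.072, -0.0]
contact_force: [0.3, 0.3, -2.8]
gripper_width: 0.199
t 30.57 pos [0.4583 0.1154 0.121 ] yaw 0.1447 w 0.199 F [ 0.3  0.3 -2.8]
shift now-axes [-0.0003  0.0001  0.0608] turn [-0.0001  0.0008 -0.0003]
shift final-axes [-0.0003  0.0001  0.0608]
```

View pics/w14.png

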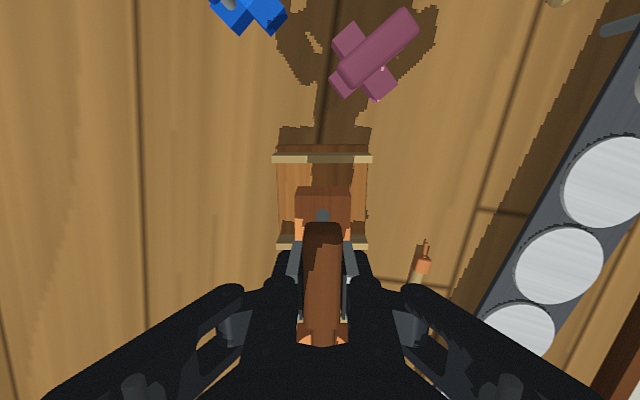

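```bash
python3 -m inch '0 0 .008 0 0 0 1;0 0 .014 0 0 0 1;0 0 .014 0 0 0 1;0 0 .01 0 0 0 1;0 0 .006 0 0 0 1;0 0 .003 0 0 0 1;0 0 .001 0 0 0 1;0 0 .001 0 0 0 1;0 0 0 0 0 0 1;0 0 0 0 0 0 1'; python3 -m inch '0 0 .001 0 0 0 1;0 0 .001 0 0 0 1;0 0 0 0 0 0 1;0 0 0 0 0 0 1'; python3 go.py .458 .1152 .0602 .145
```

```text
time: 31.45
tool_pos: [0.459, 0.1154, 0.065]
tool_rot: [-0.0, 0.997, 0.072, 0.001]
contact_force: [-0.4, 0.3, -2.8]
gripper_width: 0.194
time: 31.78
tool_pos: [0.4584, 0.1154, 0.0623]
tool_rot: [0.0, 0.997, 0.072, -0.0]
contact_force: [-0.2, -0.7, -2.9]
gripper_width: 0.198
t 31.78 pos [0.4584 0.1154 0.0623] yaw 0.145 w 0.198 F [-0.2 -0.7 -2.9]
shift now-axes [-0.0004  0.0001  0.0021] turn [-0.      0.0001  0.    ]
shift final-axes [-0.0004  0.0001  0.0021]
```

```bash
python3 -m inch '0 0 .001 0 0 0 1;0 0 .001 0 0 0 1;0 0 .0005 0 0 0 1;0 0 0 0 0 0 1;0 0 0 0 0 0 1'; python3 go.py .458 .1152 .0602 .145
```

```text
time: 32.2
tool_pos: [0.4588, 0.1154, 0.0604]
tool_rot: [0.0, 0.997, 0.072, 0.0]
contact_force: [-1.9, -1.0, 2.3]
gripper_width: 0.198
t 32.2 pos [0.4588 0.1154 0.0604] yaw 0.145 w 0.198 F [-1.9 -1.   2.3]
shift now-axes [-0.0008  0.0001  0.0002] turn [ 0.0001 -0.0004  0.    ]
shift final-axes [-0.0008  0.0001  0.0002]
```

Touching. Release, rise, and move up and aside for the final check.

```bash
python3 -m inch '0 0 0 0 0 0 .8;0 0 0 0 0 0 .5;0 0 0 0 0 0 .3;0 0 0 0 0 0 0;0 0 0 0 0 0 0;0 0 0 0 0 0 0;0 0 -.01 0 0 0 0;0 0 -.02 0 0 0 0;0 0 -.03 0 0 0 0;0 0 -.035 0 0 0 0'; python3 -m inch '0 -.01 -.035 0 0 0 0;0 -.015 -.035 0 0 0 0;0 -.01 -.035 0 0 0 0;0 0 -.03 0 0 0 0;0 0 -.02 0 0 0 0;0 0 0 0 0 0 0;0 0 0 0 0 0 0;0 0 0 0 0 0 0'
python3 - <<'E'
from plant import *
from h import *
import pickle
ci=camera_info("wrist");im=grab_frame("wrist");cv2.imwrite("pics/w15.png",im)
pickle.dump(ci,open("w15.pkl","wb"))
s=grab_frame("scene");cv2.imwrite("pics/s15.png",cv2.resize(s[100:260,130:420],None,fx=2.7,fy=2.7,interpolation=cv2.INTER_CUBIC))
for p in ([.458,.1152],[.469,.04],[.480,-.0351],[.4909,-.1103]): print(proj(ci,[[*p,.088]]).round(1))
E
```

```text
time: 33.03
tool_pos: [0.457, 0.1153, 0.1546]
tool_rot: [0.0, 0.997, 0.072, -0.002]
contact_force: [0.1, -0.4, 0.7]
gripper_width: 0.996
time: 33.7
tool_pos: [0.4529, 0.1499, 0.3088]
tool_rot: [0.0, 0.997, 0.072, -0.001]
contact_force: [-0.6, 0.0, -0.7]
gripper_width: 1.001
[[322.7 200.1]]
[[322.7 252.9]]
[[322.7 300.1]]
[[322.7 342.6]]
```

View pics/w15.png

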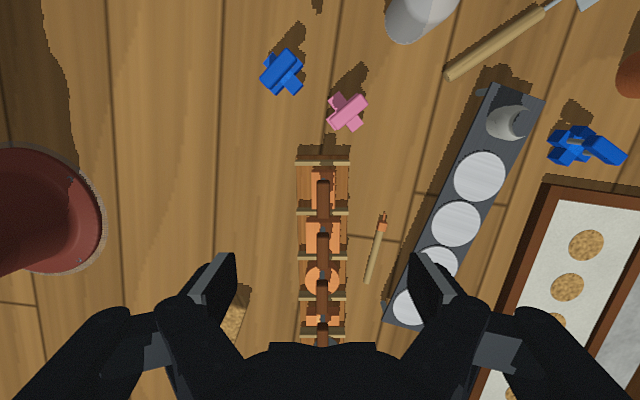

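View pics/s15.png

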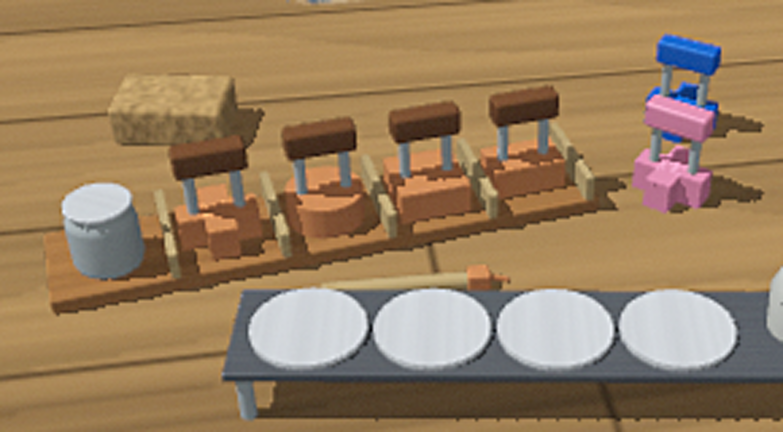

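All four stamps stand upright on the rack floor in their bays, with bars at (322,200), (322,253) and (322,300) as predicted and the arm clear. Handing in.

```bash
python3 - <<'E'
from plant import *
print(job_done())
E
```

```text
the job is handed in; nothing more can be done
None
```

I put all four stamps in the rack in reverse order and handed the job in at about 34 s. From left to right on the stand they were cross, round, square, oblong. The cross went into the rightmost bay, then round, square, and the oblong into the leftmost.

- **Measured heights:** Two wrist views put the grip bar tops at 118–121 mm and the partition tops at 32 mm, both matching the text. I did not measure the rack floor directly. It follows from the partition height, and the stamps touched it at the height I expected.
- **Placing:** Each stamp was lowered until the force sensor showed contact. The highest reading was about 10 N, on the round stamp. At release, the tool was within about 1 mm of each bay centre.
- **Final pictures:** The scene view shows all four stamps upright between their partitions, with the arm clear and the grippers open. In the wrist view, three bars lie where I predicted them. The fourth (cross) was partly hidden behind the gripper there, but looked right in the scene view.

No check failed or disagreed. `job_done()` gives no verdict.

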